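Load the vase drying stands

ROBOT

A 7-joint arm with a two-finger parallel gripper is mounted at the origin on the work surface. World frame = base frame: x ahead of the robot, y to its left, z up, the work surface at z = 0. Lengths are in m, angles in rad, forces in N, time in s.
With the tool pointing down it reaches from about 0.425 to 0.925 m from the base axis. Payload 6.8 kg.
Tool frame: the origin (TCP) lies on the mounting face of the last link; the fingertips stand 173 mm ahead of it and the grasp point (between the pads) lies 155 mm ahead of it; z points along the fingers, y is the direction in which the jaws open and shut (so a half turn about z gives the same grasp; the last joint's range is limited). The gripper opens to 85 mm and grips with 20 to 120 N. Pads are 22 mm wide; open, the fingers measure 114 mm over their backs; the gripper's body (76 mm by 85 mm) begins 54 mm behind the grasp point. The pads swing forward as they close: fully open they stand 13 mm farther back than shut.
Start: joints at [0.993, 0.477, 0.022, 1.555, -0.011, 1.109, -0.083], TCP at [0.306, -0.602, 0.405] pointing down, gripper open.
Joint ranges: [-2.96, 2.96], [-0.34, 2.1], [-1.41, 1.46], [0.24, 2.44], [-1.37, 4.51], [0.17, 1.92], [-2.96, 2.96]. Speed limits (rad/s): [2.39, 2.39, 3.14, 3.14, 3.14, 3.14, 3.14].

INTERFACE

Orientations are given as a unit quaternion [w, x, y, z].
In Python, from station import sensors, read_camera, bot gives the robot as it stands. The module is installed in compiled form; this text tells all that it offers.
- The arm moves only by the tool play_rows, never from a script. Its argument "commands" is a list of rows, each a list of 4 numbers: the shift along the tool's x, y, z in m, then the turn about the tool's z in degrees. A call has 1 to 20 rows; each row shifts and turns the commanded pose from where the row before left it, along the tool's axes as they then stand; what a row does not reach is not made up. A row lasts 1/10 s, in which the tool goes at most 50 mm and 8.59 degrees, less where a joint would pass 70% of its speed; a pose out of reach is approached as far as the arm can. A call with a gripper value outside its range is refused whole. "claw" is the finger opening in m, from 0 to 0.0854, set as the call begins (left out, the last holds). The fingers move at their own pace and stop on an object; "force" is the grip in N (left out, the last holds). Time passes only in rows, so rows that do not move let the fingers close. It gives the time, the measured TCP pose, the force and the opening at its end, in the units of the state.
- sensors.get_obs(): the state, without advancing time (a new reading comes with each control period).
- read_camera(name): name is "scene" or "top"; returns a dict with "frame" (400x640x3 uint8, blue, green, red), "depth" (400x640 float32, m along the optical axis (not along the pixel's ray), 0 where there is no reading), "fx", "fy", "cx", "cy" (pixels), "rvec" (rotation vector, rad) and "tvec" (3), from world to camera coordinates, as OpenCV has them. Camera axes: x right, y down, z forward; pixel columns grow to the right and rows downward; lengths in m; the calibration is good to about 2 mm. A picture is of the moment at which its call begins.
- bot.hand_in(): hands the job in, once; it reports no verdict.
The state is a dict: "t": time; "q": joint angles; "joint_vel": joint speeds; "joint_torque": joint torques, N m; "eef_pos": TCP position; "tool_rot": TCP orientation; "contact_force": force on the tool from outside, world axes, zero at the start; "torque": the same for the moment, N m; "gripper_width": opening from 0.0 (shut) to 1.0 (fully open).
Only numpy, scipy, OpenCV 4.12 (cv2) and the standard library are available. Lean on these libraries where they do the work, as an engineer would, in place of code of your own. Each camera call takes 0.05 s, during which the arm holds its last target.

TASK

The drying place for the porcelain vases has to be loaded: put every wooden roller that was left in a cradle into the grey tool tray, and lay every standing vase on its side in a wooden cradle of its size, the tall vase in the long cradle and the short ones in the short cradles, centred so that its straight body rests on both supports (mouth either way). When all of them are in place, switch on the warm-air dryer by pushing its lever over to the far end, away from the robot. Leave the other things on the bench where they are.

Things in the scene. Friction and masses are not known exactly. Their poses are not given: they have to be found in the camera images.
- vase_tall: tall white porcelain bottle vase: straight round body 46 mm in diameter and 160 mm long, then a narrow neck (about 25 mm) to 195 mm overall; about 0.3 kg. Starts upright on the table. Origin on its axis at the middle of the straight body, 80 mm above the underside; z points along the axis to the mouth. May be absent.
- vase_short1: short white porcelain bottle vase: straight round body 46 mm in diameter and 115 mm long, then a narrow neck (about 25 mm) to 145 mm overall; about 0.22 kg. Starts upright on the table. Origin on its axis at the middle of the straight body, 57.5 mm above the underside; z points along the axis to the mouth. May be absent.
- vase_short2: short white porcelain bottle vase: straight round body 46 mm in diameter and 115 mm long, then a narrow neck (about 25 mm) to 145 mm overall; about 0.22 kg. Starts upright on the table. Origin on its axis at the middle of the straight body, 57.5 mm above the underside; z points along the axis to the mouth. May be absent.
- cradle_long: long wooden cradle, 0.9 kg, standing loose on the table: base plate 154 x 74 x 12 mm with two cork-lined V supports (45 degree faces, 14 mm thick) 120 mm apart (at x = -60 and +60 mm), open between them. Origin at the underside centre, on the table; x runs along the trough. A 46 mm vase lying in it has its axis 62 mm above the table, along x. Supports' tops reach 59 mm up and 33 mm to each side. A roller lying in it has its axis at 51 mm.
- cradle_short1: short wooden cradle, 0.9 kg, standing loose on the table: base plate 114 x 74 x 12 mm with two cork-lined V supports (45 degree faces, 14 mm thick) 80 mm apart (at x = -40 and +40 mm), open between them. Origin at the underside centre, on the table; x runs along the trough. A 46 mm vase lying in it has its axis 62 mm above the table, along x. Supports' tops reach 59 mm up and 33 mm to each side. A roller lying in it has its axis at 51 mm.
- cradle_short2: short wooden cradle, 0.9 kg, standing loose on the table: base plate 114 x 74 x 12 mm with two cork-lined V supports (45 degree faces, 14 mm thick) 80 mm apart (at x = -40 and +40 mm), open between them. Origin at the underside centre, on the table; x runs along the trough. A 46 mm vase lying in it has its axis 62 mm above the table, along x. Supports' tops reach 59 mm up and 33 mm to each side. A roller lying in it has its axis at 51 mm.
- roller1: dark wooden roller, 30 mm in diameter, 150 mm long (its steel pins make 166 mm), 0.09 kg; origin at its centre, x along its axis. If present it starts lying in one of the cradles, along it. May be absent.
- roller2: dark wooden roller, 30 mm in diameter, 150 mm long (its steel pins make 166 mm), 0.09 kg; origin at its centre, x along its axis. If present it starts lying in one of the cradles, along it. May be absent.
- roller3: dark wooden roller, 30 mm in diameter, 150 mm long (its steel pins make 166 mm), 0.09 kg; origin at its centre, x along its axis. If present it starts lying in one of the cradles, along it. May be absent.
- tray: open grey tool tray, 0.7 kg, standing loose on the table, 170 mm (its x) by 215 mm (its y), 35 mm high, walls and floor 6 mm thick; origin at the centre of its underside on the table.
- dryer (a joint): the dryer switch: a black lever about 80 mm long on a small grey box. 0 = leaning towards the robot (off), 0.5 = upright, 1.0 rad = fully over, away from the robot (on); it stays where it is left, friction holds it.
- dryer_tip (a point): the centre of the 26 mm ball at the upper end of the dryer lever, 80 mm from the pivot, which lies 22 mm above the table in the middle of the box; it swings in an upright plane within 0.15 rad of straight ahead (world x), through an arc from the robot's side to the far side.
- bowl: bystander: small white bowl, 90 mm across, 35 mm high; origin at its underside
- sponge: bystander: yellow sponge, 75 x 50 x 28 mm; origin at its underside
- jar: bystander: small glass jar with a white cap, 48 mm across, 70 mm high; origin at its underside
- squeegee: bystander: small wooden squeegee lying flat, about 60 x 45 mm, 12 mm high; origin at its underside

How it is judged:
On the way, in this order (a step that is already met when the one before it is completed fails the run):
1. every roller lies in the tool tray and every vase lies released in a cradle of its size (x of vase_tall in the frame of cradle_long between -0.014 and 0.014 m and y of vase_tall in the frame of cradle_long between -0.007 and 0.007 m and z of vase_tall in the frame of cradle_long between 0.054 and 0.069 m and angle between the z axis of vase_tall and the x axis of cradle_long, either way round below 0.12 rad and contact force between the fingers and vase_tall below 0.2 N and linear speed of each of vase_tall, vase_short1, vase_short2 below 0.03 m/s and ((x of vase_short1 in the frame of cradle_short1 between -0.014 and 0.014 m and y of vase_short1 in the frame of cradle_short1 between -0.007 and 0.007 m and z of vase_short1 in the frame of cradle_short1 between 0.054 and 0.069 m and angle between the z axis of vase_short1 and the x axis of cradle_short1, either way round below 0.12 rad) or (x of vase_short1 in the frame of cradle_short2 between -0.014 and 0.014 m and y of vase_short1 in the frame of cradle_short2 between -0.007 and 0.007 m and z of vase_short1 in the frame of cradle_short2 between 0.054 and 0.069 m and angle between the z axis of vase_short1 and the x axis of cradle_short2, either way round below 0.12 rad)) and contact force between the fingers and vase_short1 below 0.2 N and ((x of vase_short2 in the frame of cradle_short1 between -0.014 and 0.014 m and y of vase_short2 in the frame of cradle_short1 between -0.007 and 0.007 m and z of vase_short2 in the frame of cradle_short1 between 0.054 and 0.069 m and angle between the z axis of vase_short2 and the x axis of cradle_short1, either way round below 0.12 rad) or (x of vase_short2 in the frame of cradle_short2 between -0.014 and 0.014 m and y of vase_short2 in the frame of cradle_short2 between -0.007 and 0.007 m and z of vase_short2 in the frame of cradle_short2 between 0.054 and 0.069 m and angle between the z axis of vase_short2 and the x axis of cradle_short2, either way round below 0.12 rad)) and contact force between the fingers and vase_short2 below 0.2 N and x of roller1 in the frame of tray between -0.085 and 0.085 m and y of roller1 in the frame of tray between -0.107 and 0.107 m and z of roller1 in the frame of tray between 0.01 and 0.06 m and contact force between the fingers and roller1 below 0.2 N and linear speed of each of roller1, roller2, roller3 below 0.05 m/s and x of roller2 in the frame of tray between -0.085 and 0.085 m and y of roller2 in the frame of tray between -0.107 and 0.107 m and z of roller2 in the frame of tray between 0.01 and 0.06 m and contact force between the fingers and roller2 below 0.2 N and x of roller3 in the frame of tray between -0.085 and 0.085 m and y of roller3 in the frame of tray between -0.107 and 0.107 m and z of roller3 in the frame of tray between 0.01 and 0.06 m and contact force between the fingers and roller3 below 0.2 N), for 0.3 s.
2. then the dryer lever is pushed over to the far side (value of joint dryer above 0.8 rad), for 0.2 s.
At the end, for the whole second after the job is handed in: Every vase lies released in a cradle of its size: its body's middle within 14 mm along and 7 mm across the trough's centre, 54 to 69 mm above the table, axis within 0.12 rad of the trough. Every roller's centre is inside the tray. The lever is past 0.8 rad (all of step 1 and value of joint dryer above 0.8 rad); the robot touches nothing.
It fails at once if one of the bystanders (bowl, sponge, jar, squeegee) is moved more than 4 cm (distance of any of bowl, sponge, jar, squeegee from where it was at the start of the episode above 0.04 m).
Of roller1, roller2, roller3 only 1 to 2 are there at a start; the rules pass over those that are not, and their reading is None.
Of vase_tall, vase_short1, vase_short2 only 2 to 3 are there at a start; the rules pass over those that are not, and their reading is None.
At some moment in a run one of cradle_long, cradle_short1, cradle_short2, tray may be knocked a few centimetres aside while the robot is not near it.
It also fails if it takes over 210 s, if anything falls off the work surface, if the arm or the gripper's body presses on something with over 40 N, if the wrist force passes 120 N, or if a joint passes its speed limit or range.

## Working session

There is one attempt and no reset: what is moved stays moved. The work goes in short steps, Python scripts to look and compute and a tool call to move; the robot and the scene stay as the last step left them, time stands still between calls to the robot, and variables do not carry over. Pictures are saved under pics/ and viewed, and the job is handed in when it is done.

Besides the shell and the picture viewer there is one more tool, called after "Emit:" as name(argument=value, ...), one argument or row to a line, values as JSON. play_rows: Moves the arm, as the interface text tells. Its arguments: {"type":"object","properties":{"commands":{"type":"array"},"claw":{"type":"number"},"force":{"type":"number"}},"required":["commands"]}

```bash
mkdir -p pics; cat > h.py <<'E'
import numpy as np, cv2
from station import sensors, read_camera
from scipy.spatial.transform import Rotation as R
def shot(name,fn=None):
    c=read_camera(name)
    if fn: cv2.imwrite('pics/'+fn,c['frame'])
    np.savez('/tmp/%s.npz'%name,**c)
    return c
def world(c,u,v,d=None):
    """pixel->world using depth"""
    u=np.atleast_1d(u).astype(float);v=np.atleast_1d(v).astype(float)
    if d is None: d=c['depth'][v.astype(int),u.astype(int)]
    p=np.stack([(u-c['cx'])/c['fx']*d,(v-c['cy'])/c['fy']*d,d*np.ones_like(u)],-1)
    M=cv2.Rodrigues(np.asarray(c['rvec'],float).reshape(3,1))[0]
    return (p-np.asarray(c['tvec']).ravel())@M
def cloud(c):
    v,u=np.mgrid[0:400,0:640]
    P=world(c,u.ravel(),v.ravel(),c['depth'].ravel()).reshape(400,640,3)
    P[c['depth']<=0]=np.nan
    return P
def plane(c,u,v,z):
    a=world(c,u,v,1.0);M=cv2.Rodrigues(np.asarray(c['rvec'],float).reshape(3,1))[0]
    o=-M.T@np.asarray(c['tvec']).ravel()
    dd=a-o; return o+dd*((z-o[2])/dd[:,2])[:,None]
E
python3 - <<'E'
from h import *
o=sensors.get_obs()
for k in o: print(k,np.round(o[k],4))
print(R.from_quat(np.roll(o['tool_rot'],-1)).as_matrix().round(3))
for n in('scene','top'):
    c=shot(n,n+'0.png'); print(n,c['fx'],c['cx'],c['cy'],c['rvec'],c['tvec'])
E
```

```text
t 0.0
q [ 0.9929  0.4778  0.0223  1.5565 -0.0115  1.1093 -0.0831]
joint_vel [ 0.0024  0.0001  0.0006  0.0011 -0.0002 -0.001  -0.0009]
joint_torque [ 6.00000e-04 -5.96445e+01  1.60820e+00 -2.81193e+01  1.24000e-02
  9.30000e-03 -0.00000e+00]
eef_pos [ 0.3055 -0.6016  0.4037]
tool_rot [-9.000e-04  9.725e-01  2.328e-01 -3.000e-04]
contact_force [-0.065   0.0197 -0.1266]
torque [ 0.0034 -0.0434 -0.0018]
gripper_width 1.0001
[[ 0.892  0.453 -0.001]
 [ 0.453 -0.892  0.002]
 [-0.    -0.002 -1.   ]]
scene 411.4573493865499 322.7994204600632 199.2777498816218 [ 2.05261706  1.37434091 -0.53721617] [-0.2026436  -0.32824954  1.51809213]
top 511.51546198498613 315.46079381316054 200.00391243644694 [ 2.09698877 -2.13003805  0.23048805] [0.0082267  0.58069684 1.58509272]
```

View pics/scene0.png

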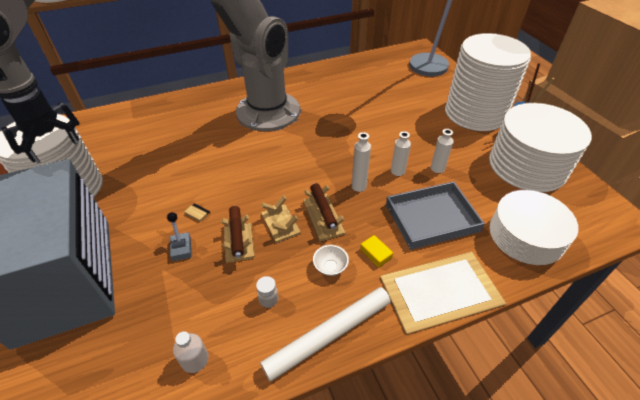

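View pics/top0.png

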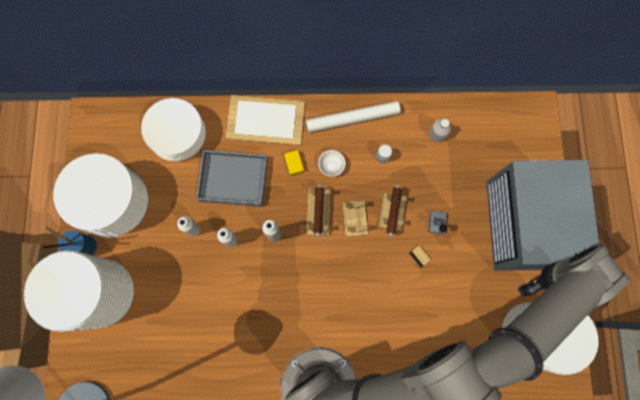

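```bash
python3 - <<'E'
from h import *
c=np.load('/tmp/top.npz'); f=c['frame']
cv2.imwrite('pics/t_c.png',cv2.resize(f[140:280,170:310],None,fx=5,fy=5,interpolation=cv2.INTER_CUBIC)[:600,:])
cv2.imwrite('pics/t_d.png',cv2.resize(f[150:270,295:455],None,fx=5,fy=5,interpolation=cv2.INTER_CUBIC))
P=cloud(c)
np.set_printoptions(suppress=True,precision=3)
for n,u,v in [('tall',270,223),('s1',224,231),('s2',183,219),('table',300,270),('rollerL',319,210),('roller2',396,207),('tray',233,178),('c2',355,218),('ball',444,228)]: print(n,P[v,u])
E
```

```text
tall [0.486 0.135 0.192]
s1 [0.472 0.277 0.143]
s2 [0.511 0.403 0.14 ]
table [0.362 0.052 0.003]
rollerL [ 0.548 -0.012  0.061]
roller2 [ 0.554 -0.259  0.06 ]
tray [ 0.674  0.275 -0.001]
c2 [ 0.529 -0.131  0.01 ]
ball [ 0.477 -0.398  0.104]
```

View pics/t_c.png

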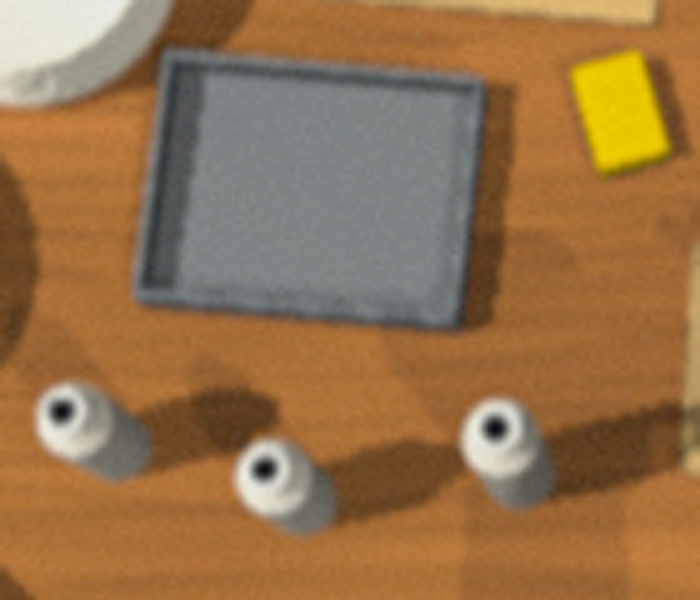

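View pics/t_d.png

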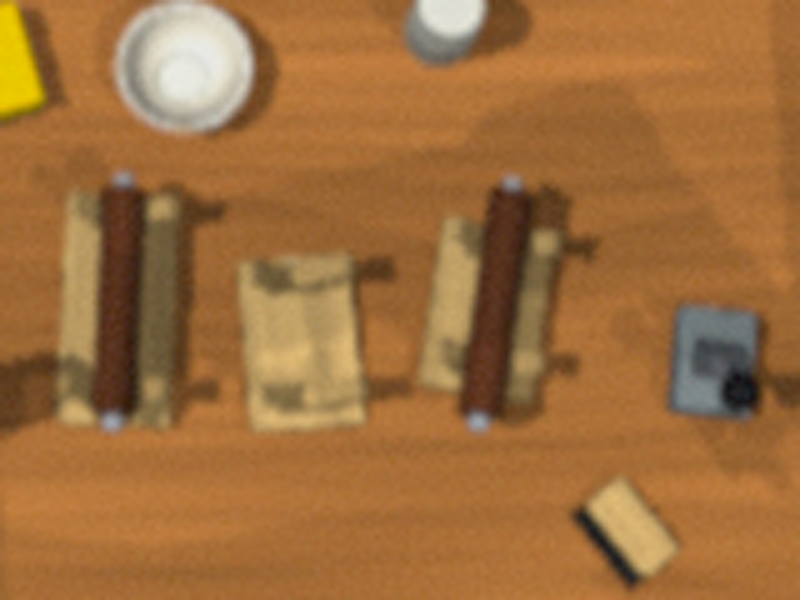

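```bash
python3 - <<'E'
from h import *
np.set_printoptions(suppress=True,precision=4)
c=np.load('/tmp/top.npz'); P=cloud(c)
for n,u,v,z in [('tall',269,225.6,.195),('s1',222.8,233.6,.145),('s2',182.4,222.2,.145)]: print(n,plane(c,u,v,z)[0])
pl=lambda q,z:np.array([plane(c,295+a/5,150+b/5,z)[0] for a,b in q])
for n,q in [('rollL',[(123,178),(112,421)]),('roll2',[(513,184),(478,421)])]:
    a=pl(q,.051);d=a[0]-a[1];print(n,a.mean(0),np.linalg.norm(d),np.arctan2(d[1],d[0]))
for n,q in [('long',[(70,192),(183,197),(58,421),(173,427)]),('mid',[(238,262),(350,252),(252,430),(367,422)]),('sh2',[(446,217),(563,231),(420,385),(535,402)])]:
    a=pl(q,.012);d=a[0]-a[2];d2=a[1]-a[3];print(n,a.mean(0),np.linalg.norm(d),np.arctan2(d[1],d[0]),np.arctan2(d2[1],d2[0]),np.linalg.norm(a[0]-a[1]))
# depth based: points z>0.008 near
for n,u0,u1,v0,v1 in [('long',300,338,180,242),('mid',338,374,195,240),('sh2',374,415,180,242),('tray',190,275,145,212)]:
    Q=P[v0:v1,u0:u1].reshape(-1,3)
    for lo,hi in ((.008,.075),(.04,.075)):
        S=Q[(Q[:,2]>lo)&(Q[:,2]<hi)]
        if len(S)<10: continue
        r=cv2.minAreaRect((S[:,:2]*1000).astype(np.float32)); print(n,lo,len(S),np.round(r[0],1),np.round(r[1],1),round(r[2],1))
q=[(168,52),(482,78),(138,297),(458,325)]
a=np.array([plane(c,170+x/5,140+y/5,.035)[0] for x,y in q]);print('tray',a,a.mean(0))
b=P[205:232,425:450].reshape(-1,3);b=b[b[:,2]>.07];print('ball',b.mean(0),len(b),b.max(0),b.min(0))
b=P[205:240,425:450].reshape(-1,3);b=b[(b[:,2]>.01)&(b[:,2]<.06)];print('box',np.median(b,0),b.max(0),b.min(0))
E
```

```text
tall [0.4779 0.1371 0.195 ]
s1 [0.4638 0.2801 0.145 ]
s2 [0.5004 0.4027 0.145 ]
rollL [ 0.551  -0.0103  0.051 ] 0.15984848869455426 -0.06185506687955218
roll2 [ 0.5453 -0.2543  0.051 ] 0.1582345420272477 -0.1916501321421545
long [ 0.5518 -0.013   0.012 ] 0.15408586644436117 -0.06451084582075062 -0.065081449842884 0.07539277908350213
mid [ 0.5281 -0.1316  0.012 ] 0.11247526699103601 0.054213359534764076 0.06128475913071689 0.07474420361274423
sh2 [ 0.5481 -0.2575  0.012 ] 0.11491017886630715 -0.19340602245849495 -0.2113244023055179 0.07818435986600054
long 0.008 895 [550.8  -0.8] [103.6 191.6] 89.1
long 0.04 557 [548.  -10.2] [ 68.8 165.7] 86.1
mid 0.008 624 [ 541.1 -135.1] [145.8 101.3] 9.5
mid 0.04 145 [ 527.4 -128.8] [93.9 71.5] 4.5
sh2 0.008 843 [ 549.9 -265.6] [115.3 177.1] 88.1
sh2 0.04 576 [ 543.4 -253. ] [ 72.4 166.3] 78.4
tray 0.008 1189 [674.4 279. ] [228.1 279. ] 0.8
tray 0.04 48 [676.4 293.3] [257.6 171.4] 80.9
tray [[0.7612 0.3693 0.035 ]
 [0.7401 0.1599 0.035 ]
 [0.5942 0.384  0.035 ]
 [0.5723 0.1749 0.035 ]] [0.6669 0.272  0.035 ]
ball [ 0.4767 -0.3932  0.1024] 49 [ 0.4913 -0.3835  0.1103] [ 0.4673 -0.4059  0.0735]
box [ 0.5115 -0.3938  0.024 ] [ 0.5465 -0.3702  0.0593] [ 0.4679 -0.4277  0.0101]
```

```bash
cat >> h.py <<'E'
def st():
    o=sensors.get_obs(); M=R.from_quat(np.roll(o['tool_rot'],-1)).as_matrix()
    return o,np.array(o['eef_pos']),M
def go(x,y,z,psi=None,grasp=True):
    """print tool-frame deltas to put grasp point at x,y,z with tool x-axis at psi"""
    o,p,M=st(); t=np.array([x,y,z+(0.155 if grasp else 0)])
    d=M.T@(t-p); a=np.arctan2(M[1,0],M[0,0])
    s='t %.2f pos %s psi %.3f  d_tool %s'%(o['t'],p.round(4),a,(d*1000).round(1))
    if psi is not None:
        e=(psi-a+np.pi)%(2*np.pi)-np.pi; s+='  turn %.1f deg'%(-np.degrees(e))
    print(s, 'F',np.round(o['contact_force'],1),'gw %.4f'%(o['gripper_width']*.0854), 'q7 %.2f'%o['q'][6])
E
python3 - <<'E'
from h import *
np.set_printoptions(suppress=True,precision=3)
c=np.load('/tmp/top.npz'); P=cloud(c)
for u,v in [(492,185),(498,265),(512,165),(520,230),(585,165),(540,265)]: print(u,v,P[v,u])
go(.551,-.0105,.249,-.062)
E
```

```text
492 185 [ 0.615 -0.564  0.089]
498 265 [ 0.364 -0.571  0.06 ]
512 165 [ 0.637 -0.571  0.244]
520 230 [ 0.446 -0.574  0.248]
585 165 [ 0.632 -0.779  0.252]
540 265 [ 0.349 -0.631  0.222]
t 0.10 pos [ 0.305 -0.602  0.404] psi 0.470  d_tool [ 486.6 -415.9    0.4]  turn 30.5 deg F [ 0.8  0.1 -0.3] gw 0.0856 q7 -0.08
```

Emit:
play_rows(
  commands=[
    [0.0226,-0.0446,-0.005,0],
    [0.0226,-0.0446,-0.005,0],
    [0.0226,-0.0446,-0.005,0],
    [0.0226,-0.0446,0,0],
    [0.033,-0.0198,0,0],
    [0.033,-0.0198,0,0],
    [0.033,-0.0198,0,0],
    [0.033,-0.0198,0,0],
    [0.033,-0.0198,0,0],
    [0.033,-0.0198,0,0],
    [0.033,-0.0198,0,0],
    [0.033,-0.0198,0,0],
    [0.033,-0.0198,0,0],
    [0.033,-0.0198,0,0],
    [0.033,-0.0198,0,0],
    [0.033,-0.0198,0,0],
    [0,0,0,7.6],
    [0,0,0,7.6],
    [0,0,0,7.6],
    [0,0,0,7.6],
  ],
  claw=0.06,
)

```text
t: 2.1
eef_pos: [0.5508, -0.0115, 0.4191]
tool_rot: [0.0, 0.999, -0.033, -0.0]
contact_force: [-0.1, -0.1, 0.3]
gripper_width: 0.699
```

```bash
python3 - <<'E'
from h import *
go(.551,-.0105,.052,-.062); shot('scene','s1.png')
E
```

```text
t 2.10 pos [ 0.5508 -0.0115  0.4191] psi -0.066  d_tool [  0.3  -1.  212.1]  turn -0.2 deg F [-0.1 -0.1  0.3] gw 0.0597 q7 -1.81
```

View pics/s1.png

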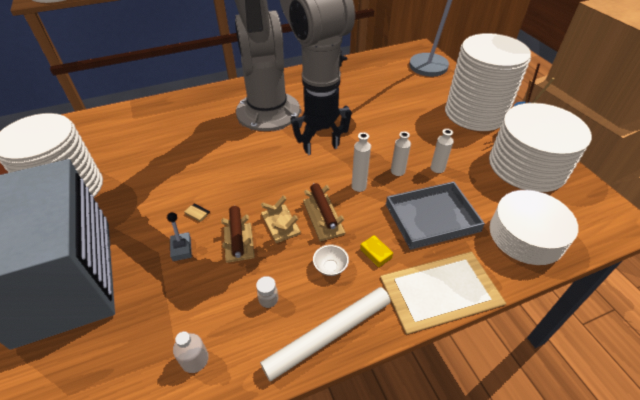

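Emit:
play_rows(
  commands=[
    [0,-0.001,0.036,0],
    [0,0,0.036,0],
    [0,0,0.036,0],
    [0,0,0.036,0],
    [0,0,0.036,0],
    [0,0,0.025,0],
    [0,0,0.012,0],
    [0,0,0,0],
  ],
)

```text
t: 2.95
eef_pos: [0.5504, -0.0105, 0.2012]
tool_rot: [0.0, 1.0, -0.03, -0.002]
contact_force: [-0.2, -0.6, -0.1]
gripper_width: 0.703
```

Emit:
play_rows(
  commands=[
    [0,0,0,0],
    [0,0,0,0],
    [0,0,0,0],
    [0,0,0,0],
    [0,0,0,0],
    [0,0,0,0],
  ],
  claw=0,
  force=40,
)

```text
t: 3.55
eef_pos: [0.552, -0.0094, 0.2045]
tool_rot: [-0.001, 1.0, -0.03, 0.002]
contact_force: [-1.2, 3.2, 8.0]
gripper_width: 0.339
```

```bash
python3 - <<'E'
from h import *
go(.551,-.0105,.052,-.062); c=shot('scene')
cv2.imwrite('pics/s2.png',cv2.resize(c['frame'][100:260,200:360],None,fx=3.7,fy=3.7))
E
```

```text
t 3.55 pos [ 0.552  -0.0094  0.2045] psi -0.060  d_tool [-0.9  1.1 -2.5]  turn 0.1 deg F [-1.2  3.2  8. ] gw 0.0289 q7 -1.91
```

View pics/s2.png

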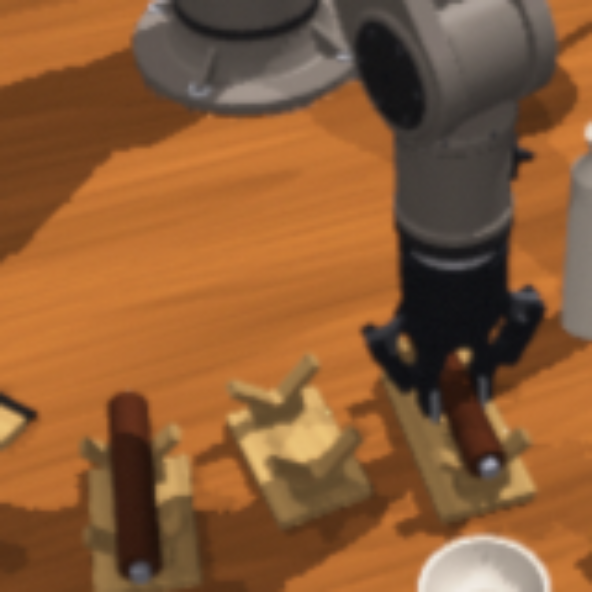

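Emit:
play_rows(
  commands=[
    [0,0,-0.03,0],
    [0,0,-0.04,0],
    [0,0,-0.04,0],
    [0,0,-0.04,0],
    [0,0,-0.04,0],
    [0,0,-0.02,0],
  ],
)

```text
t: 4.2
eef_pos: [0.5514, -0.0107, 0.4173]
tool_rot: [0.0, 1.0, -0.031, 0.003]
contact_force: [0.6, -0.8, -1.2]
gripper_width: 0.336
```

```bash
python3 - <<'E'
from h import *
go(.702,.269,.25,1.474)
E
```

```text
t 4.20 pos [ 0.5514 -0.0107  0.4173] psi -0.061  d_tool [ 133.2 -288.4   13.1]  turn -88.0 deg F [ 0.6 -0.8 -1.2] gw 0.0287 q7 -1.81
```

Emit:
play_rows(
  commands=[
    [0.0166,-0.036,0,0],
    [0.0166,-0.036,0,0],
    [0.0166,-0.036,0,0],
    [0.0166,-0.036,0,0],
    [0.0166,-0.036,0,0],
    [0.0166,-0.036,0,0],
    [0.0166,-0.036,0,0],
    [0.0166,-0.036,0,0],
    [0,0,0,-8],
    [0,0,0,-8],
    [0,0,0,-8],
    [0,0,0,-8],
    [0,0,0,-8],
    [0,0,0,-8],
    [0,0,0,-8],
    [0,0,0,-8],
    [0,0,0,-8],
    [0,0,0,-8],
  ],
)

```text
t: 6.0
eef_pos: [0.7011, 0.2682, 0.4131]
tool_rot: [0.001, 0.784, 0.621, 0.0]
contact_force: [-0.6, 1.1, -1.5]
gripper_width: 0.336
```

Emit:
play_rows(
  commands=[
    [0,0,0,-8],
    [0,0,0,0],
  ],
)

```text
t: 6.2
eef_pos: [0.7012, 0.2681, 0.4129]
tool_rot: [0.0, 0.74, 0.673, -0.0]
contact_force: [0.8, -0.7, -1.3]
gripper_width: 0.337
```

```bash
python3 - <<'E'
from h import *
go(.702,.269,.027,1.474)
c=shot('top');cv2.imwrite('pics/t3.png',cv2.resize(c['frame'][130:280,170:420],None,fx=3.2,fy=3.2))
E
```

```text
t 6.20 pos [0.7012 0.2681 0.4129] psi 1.476  d_tool [  1.1   0.6 230.9]  turn 0.1 deg F [ 0.8 -0.7 -1.3] gw 0.0288 q7 -0.81
```

View pics/t3.png

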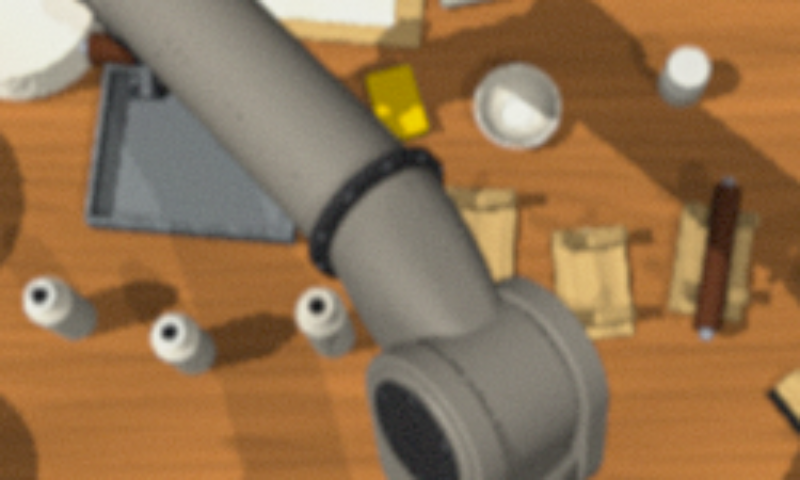

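Emit:
play_rows(
  commands=[
    [0.001,0.0005,0.036,0],
    [0,0,0.036,0],
    [0,0,0.036,0],
    [0,0,0.036,0],
    [0,0,0.036,0],
    [0,0,0.025,0],
    [0,0,0.016,0],
    [0,0,0.008,0],
    [0,0,0,0],
  ],
)

```text
t: 7.15
eef_pos: [0.7017, 0.2698, 0.1833]
tool_rot: [-0.0, 0.74, 0.672, -0.0]
contact_force: [-0.6, -1.6, -0.5]
gripper_width: 0.338
```

Emit:
play_rows(
  commands=[
    [0,0,0,0],
    [0,0,0,0],
    [0,0,0,0],
  ],
  claw=0.045,
)

```text
t: 7.45
eef_pos: [0.7022, 0.2701, 0.1852]
tool_rot: [0.0, 0.74, 0.672, 0.001]
contact_force: [0.3, -0.0, -0.7]
gripper_width: 0.525
```

Emit:
play_rows(
  commands=[
    [0,0,-0.02,0],
    [0,0,-0.036,0],
    [0,0,-0.036,0],
    [0,0,-0.036,0],
    [0,0,-0.036,0],
    [0,0,-0.036,0],
    [0,0,-0.03,0],
  ],
  claw=0.06,
)

```text
t: 8.15
eef_pos: [0.7013, 0.2701, 0.4185]
tool_rot: [0.0, 0.74, 0.673, 0.002]
contact_force: [0.7, -0.4, 0.1]
gripper_width: 0.696
```

```bash
python3 - <<'E'
from h import *
go(.546,-.255,.26,-.193)
c=shot('scene');cv2.imwrite('pics/s4.png',cv2.resize(c['frame'][80:270,200:500],None,fx=2.6,fy=2.6))
E
```

```text
t 8.15 pos [0.7013 0.2701 0.4185] psi 1.475  d_tool [-537.5 -104.6    2.1]  turn 95.6 deg F [ 0.7 -0.4  0.1] gw 0.0595 q7 -0.81
```

View pics/s4.png

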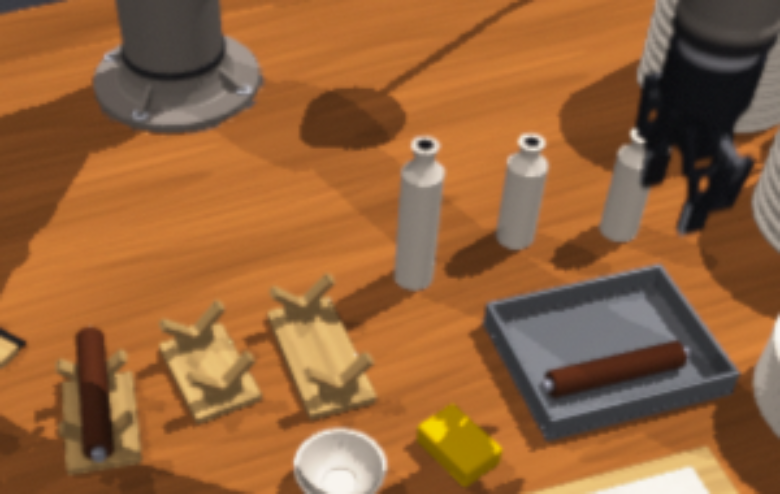

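Roller 1 lies in the tray (crop ~(615,368)). Now roller 2 in the right-hand short cradle.

Emit:
play_rows(
  commands=[
    [-0.0414,-0.008,0,0],
    [-0.0414,-0.008,0,0],
    [-0.0414,-0.008,0,0],
    [-0.0414,-0.008,0,0],
    [-0.0414,-0.008,0,0],
    [-0.0414,-0.008,0,0],
    [-0.0414,-0.008,0,0],
    [-0.0414,-0.008,0,0],
    [-0.0414,-0.008,0,0],
    [-0.0414,-0.008,0,0],
    [-0.0414,-0.008,0,0],
    [-0.0414,-0.008,0,0],
    [-0.0414,-0.008,0,0],
    [0,0,0,8],
    [0,0,0,8],
    [0,0,0,8],
    [0,0,0,8],
    [0,0,0,8],
    [0,0,0,8],
  ],
)

```text
t: 10.1
eef_pos: [0.5467, -0.2555, 0.4153]
tool_rot: [0.001, 0.95, 0.311, 0.001]
contact_force: [0.1, 0.3, 0.7]
gripper_width: 0.703
```

Emit:
play_rows(
  commands=[
    [0,0,0,8],
    [0,0,0,8],
    [0,0,0,8],
    [0,0,0,8],
    [0,0,0,8],
    [0,0,0,7.6],
    [0,0,0,0],
    [0,0,0,0],
  ],
)

```text
t: 10.9
eef_pos: [0.5468, -0.2555, 0.4147]
tool_rot: [0.0, 0.996, -0.095, 0.001]
contact_force: [0.7, -0.5, 0.1]
gripper_width: 0.704
```

```bash
python3 - <<'E'
from h import *
go(.546,-.255,.047,-.193)
E
```

```text
t 10.90 pos [ 0.5468 -0.2555  0.4147] psi -0.189  d_tool [ -1.1  -0.4 212.7]  turn 0.2 deg F [ 0.7 -0.5  0.1] gw 0.0601 q7 -1.52
```

Emit:
play_rows(
  commands=[
    [-0.001,-0.0005,0.036,0],
    [0,0,0.036,0],
    [0,0,0.036,0],
    [0,0,0.036,0],
    [0,0,0.036,0],
    [0,0,0.022,0],
    [0,0,0.01,0],
    [0,0,0,0],
  ],
)

```text
t: 11.7
eef_pos: [0.5456, -0.2551, 0.2008]
tool_rot: [-0.0, 0.995, -0.096, -0.001]
contact_force: [0.6, 0.7, -0.2]
gripper_width: 0.702
```

Emit:
play_rows(
  commands=[
    [0,0,0,0],
    [0,0,0,0],
    [0,0,0,0],
    [0,0,0,0],
    [0,0,0,0],
    [0,0,0,0],
  ],
  claw=0,
  force=40,
)

```text
t: 12.3
eef_pos: [0.5471, -0.2541, 0.2037]
tool_rot: [-0.0, 0.995, -0.096, 0.002]
contact_force: [-0.2, 4.6, 7.0]
gripper_width: 0.337
```

Emit:
play_rows(
  commands=[
    [0,0,-0.03,0],
    [0,0,-0.04,0],
    [0,0,-0.04,0],
    [0,0,-0.04,0],
    [0,0,-0.04,0],
    [0,0,-0.02,0],
  ],
)

```text
t: 12.9
eef_pos: [0.5462, -0.2556, 0.4169]
tool_rot: [0.001, 0.995, -0.097, 0.003]
contact_force: [0.4, -0.6, -0.0]
gripper_width: 0.336
```

```bash
python3 - <<'E'
from h import *
go(.632,.277,.26,1.474)
c=shot('top');cv2.imwrite('pics/t5.png',cv2.resize(c['frame'][120:270,170:420],None,fx=3.2,fy=3.2))
E
```

```text
t 12.90 pos [ 0.5462 -0.2556  0.4169] psi -0.193  d_tool [ -18.3 -539.1    0.8]  turn -95.5 deg F [ 0.4 -0.6 -0. ] gw 0.0287 q7 -1.53
```

View pics/t5.png

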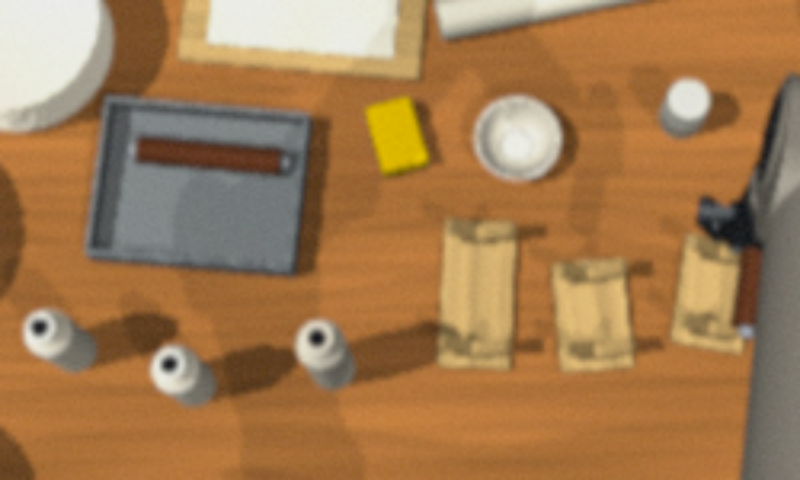

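Emit:
play_rows(
  commands=[
    [-0.0014,-0.0385,0,0],
    [-0.0014,-0.0385,0,0],
    [-0.0014,-0.0385,0,0],
    [-0.0014,-0.0385,0,0],
    [-0.0014,-0.0385,0,0],
    [-0.0014,-0.0385,0,0],
    [-0.0014,-0.0385,0,0],
    [-0.0014,-0.0385,0,0],
    [-0.0014,-0.0385,0,0],
    [-0.0014,-0.0385,0,0],
    [-0.0014,-0.0385,0,0],
    [-0.0014,-0.0385,0,0],
    [-0.0014,-0.0385,0,0],
    [-0.0014,-0.0385,0,0],
    [0,0,0,-8],
    [0,0,0,-8],
    [0,0,0,-8],
    [0,0,0,-8],
    [0,0,0,-8],
    [0,0,0,-8],
  ],
)

```text
t: 14.95
eef_pos: [0.6302, 0.277, 0.4116]
tool_rot: [0.0, 0.948, 0.319, 0.0]
contact_force: [0.2, 0.0, -1.6]
gripper_width: 0.337
```

Emit:
play_rows(
  commands=[
    [0,0,0,-8],
    [0,0,0,-8],
    [0,0,0,-8],
    [0,0,0,-8],
    [0,0,0,-8],
    [0,0,0,-7.5],
    [0,0,0,0],
  ],
)

```text
t: 15.65
eef_pos: [0.6303, 0.2769, 0.4114]
tool_rot: [0.0, 0.74, 0.672, -0.0]
contact_force: [-0.3, -0.4, 0.1]
gripper_width: 0.339
```

```bash
python3 - <<'E'
from h import *
go(.630,.276,.029,1.474)
E
```

```text
t 15.65 pos [0.6303 0.2769 0.4114] psi 1.474  d_tool [ -0.8  -0.3 227.4]  turn 0.0 deg F [-0.3 -0.4  0.1] gw 0.0289 q7 -0.93
```

Emit:
play_rows(
  commands=[
    [-0.001,0.004,0.036,0],
    [0,0,0.036,0],
    [0,0,0.036,0],
    [0,0,0.036,0],
    [0,0,0.036,0],
    [0,0,0.025,0],
    [0,0,0.015,0],
    [0,0,0.007,0],
    [0,0,0,0],
  ],
)

```text
t: 16.55
eef_pos: [0.6342, 0.276, 0.1845]
tool_rot: [0.0, 0.741, 0.671, -0.0]
contact_force: [-0.3, -0.4, -0.5]
gripper_width: 0.337
```

Emit:
play_rows(
  commands=[
    [0,0,0,0],
    [0,0,0,0],
    [0,0,0,0],
  ],
  claw=0.043,
)

```text
t: 16.85
eef_pos: [0.6346, 0.2763, 0.186]
tool_rot: [0.0, 0.741, 0.672, 0.001]
contact_force: [0.1, 0.8, -0.1]
gripper_width: 0.506
```

Emit:
play_rows(
  commands=[
    [0,0,-0.02,0],
    [0,0,-0.036,0],
    [0,0,-0.036,0],
    [0,0,-0.036,0],
    [0,0,-0.036,0],
    [0,0,-0.036,0],
    [0,0,-0.036,0],
  ],
)

```text
t: 17.55
eef_pos: [0.6335, 0.2761, 0.4243]
tool_rot: [0.0, 0.741, 0.672, 0.001]
contact_force: [0.2, -0.0, 0.3]
gripper_width: 0.505
```

```bash
python3 - <<'E'
from h import *
go(.546,-.255,.26,-.193)
c=shot('scene');cv2.imwrite('pics/s6.png',cv2.resize(c['frame'][80:270,200:500],None,fx=2.6,fy=2.6))
E
```

```text
t 17.55 pos [0.6335 0.2761 0.4243] psi 1.474  d_tool [-537.1  -35.7    8.8]  turn 95.5 deg F [ 0.2 -0.   0.3] gw 0.0432 q7 -0.92
```

View pics/s6.png

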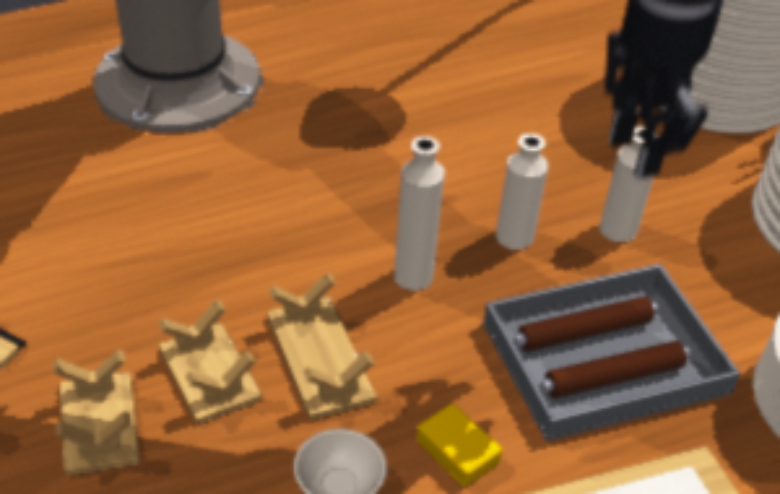

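Emit:
play_rows(
  commands=[
    [0,0,0,8.5],
    [0,0,0,8.5],
    [0,0,0,8.5],
    [0,0,0,8.5],
    [0,0,0,8.5],
    [0,0,0,8.5],
    [0,0,0,8.5],
    [0,0,0,8.5],
    [0,0,0,8.5],
    [0,0,0,8],
    [-0.031,0.028,0,0],
    [-0.031,0.028,0,0],
    [-0.031,0.028,0,0],
    [-0.031,0.028,0,0],
    [-0.031,0.028,0,0],
  ],
  claw=0.085,
)

```text
t: 19.1
eef_pos: [0.4772, 0.1357, 0.4219]
tool_rot: [-0.0, 1.0, -0.0, 0.001]
contact_force: [0.5, -0.6, 0.4]
gripper_width: 0.994
```

```bash
python3 - <<'E'
from h import *
go(.478,.137,.147,0)
c=shot('scene');cv2.imwrite('pics/s7.png',cv2.resize(c['frame'][80:230,280:480],None,fx=4,fy=4))
c=shot('top');cv2.imwrite('pics/t7.png',cv2.resize(c['frame'][140:270,190:340],None,fx=4,fy=4))
E
```

```text
t 19.10 pos [0.4772 0.1357 0.4219] psi -0.001  d_tool [  0.6  -1.3 119.9]  turn -0.0 deg F [ 0.5 -0.6  0.4] gw 0.0849 q7 -2.09
```

View pics/s7.png

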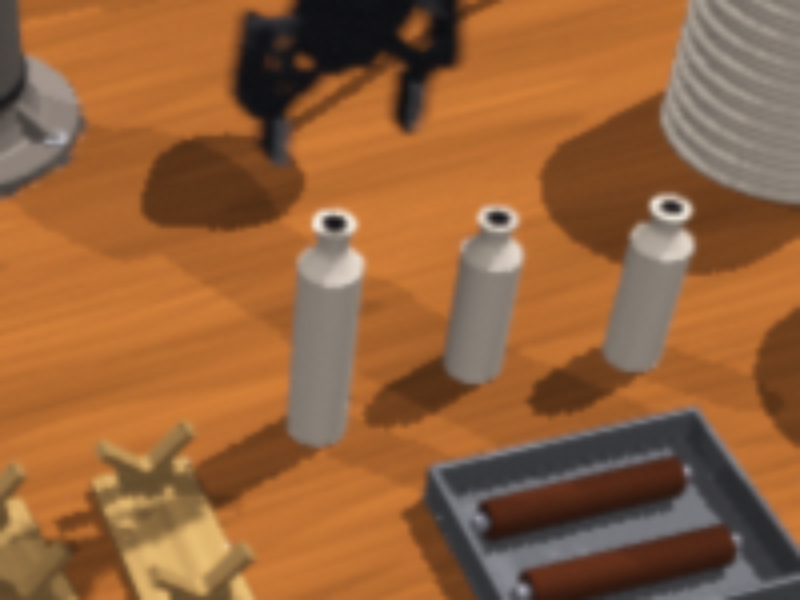

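View pics/t7.png

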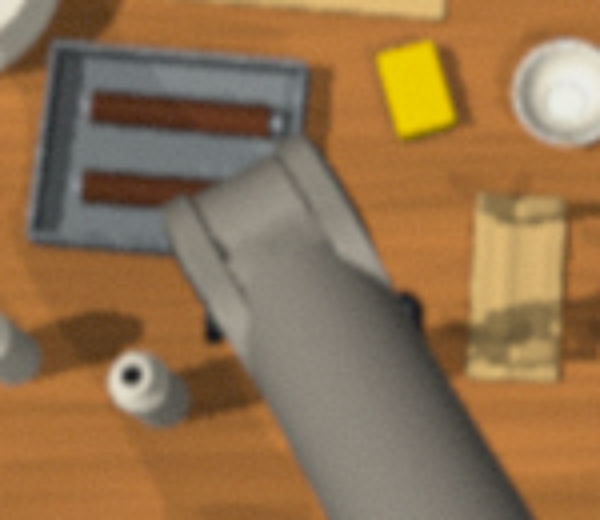

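Gripper is above the tall vase, clear. Lower and grip softly.

Emit:
play_rows(
  commands=[
    [0.0006,-0.0013,0.03,0],
    [0,0,0.03,0],
    [0,0,0.03,0],
    [0,0,0.02,0],
    [0,0,0.01,0],
    [0,0,0,0],
  ],
)

```text
t: 19.8
eef_pos: [0.4794, 0.138, 0.3004]
tool_rot: [0.0, 1.0, -0.0, -0.001]
contact_force: [-0.8, 0.2, -0.7]
gripper_width: 0.994
```

Emit:
play_rows(
  commands=[
    [0,0,0,0],
    [0,0,0,0],
    [0,0,0,0],
    [0,0,0,0],
    [0,0,0,0],
    [0,0,0,0],
  ],
  claw=0,
  force=30,
)

```text
t: 20.4
eef_pos: [0.4801, 0.138, 0.3019]
tool_rot: [-0.0, 1.0, -0.001, 0.001]
contact_force: [-0.7, 1.7, 6.9]
gripper_width: 0.533
```

```bash
python3 - <<'E'
from h import *
go(.478,.137,.147,0)
c=shot('scene');cv2.imwrite('pics/s8.png',cv2.resize(c['frame'][80:230,280:480],None,fx=4,fy=4))
E
```

```text
t 20.40 pos [0.4801 0.138  0.3019] psi -0.001  d_tool [-2.1  1.  -0.1]  turn -0.1 deg F [-0.7  1.7  6.9] gw 0.0455 q7 -2.20
```

View pics/s8.png

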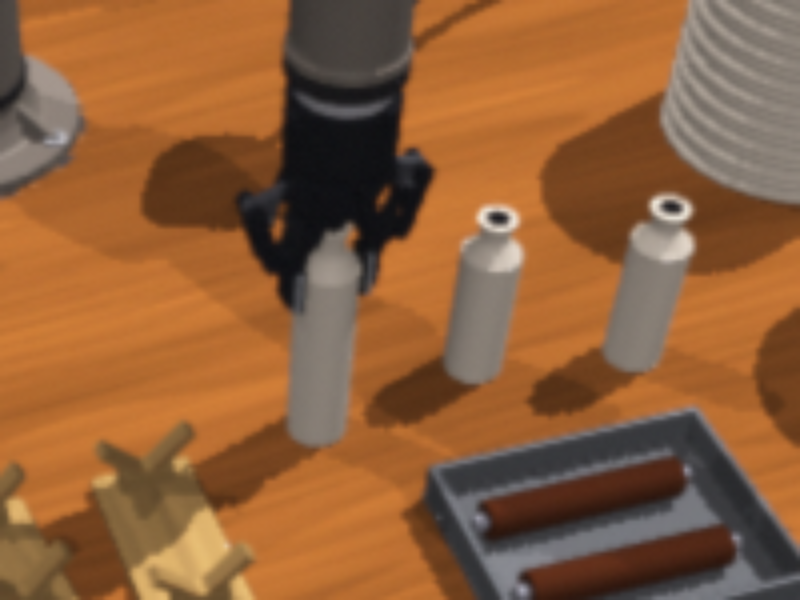

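Emit:
play_rows(
  commands=[
    [0,0,-0.012,0],
    [-0.01,0.012,0,0],
    [-0.01,0.012,0,0],
    [-0.01,0.012,0,0],
    [-0.01,0.012,0,0],
    [0,0,0,0],
    [0,0,0.006,0],
    [0,0,0.005,0],
    [0,0,0,0],
  ],
)

```text
t: 21.35
eef_pos: [0.4403, 0.0906, 0.3017]
tool_rot: [-0.001, 1.0, -0.0, 0.001]
contact_force: [-0.4, 0.5, 2.6]
gripper_width: 0.53
```

```bash
python3 - <<'E'
from h import *
go(.44,.09,.147,0)
c=shot('scene');cv2.imwrite('pics/s9.png',cv2.resize(c['frame'][80:230,280:480],None,fx=4,fy=4))
h=150
th=np.radians(np.arange(0,91,5)); x=-23*np.cos(th)+h*np.sin(th); z=h*np.cos(th)+23*np.sin(th)
print(np.c_[np.diff(x),-np.diff(z)].round(1).tolist())
E
```

```text
t 21.35 pos [0.4403 0.0906 0.3017] psi -0.000  d_tool [-0.3  0.6 -0.3]  turn -0.0 deg F [-0.4  0.5  2.6] gw 0.0452 q7 -2.11
[[13.2, -1.4], [13.2, -0.3], [13.2, 0.9], [13.1, 2.0], [12.9, 3.2], [12.5, 4.3], [12.1, 5.3], [11.6, 6.4], [11.0, 7.4], [10.3, 8.3], [9.6, 9.2], [8.7, 10.0], [7.8, 10.7], [6.9, 11.3], [5.8, 11.9], [4.8, 12.3], [3.7, 12.7], [2.6, 13.0]]
```

View pics/s9.png

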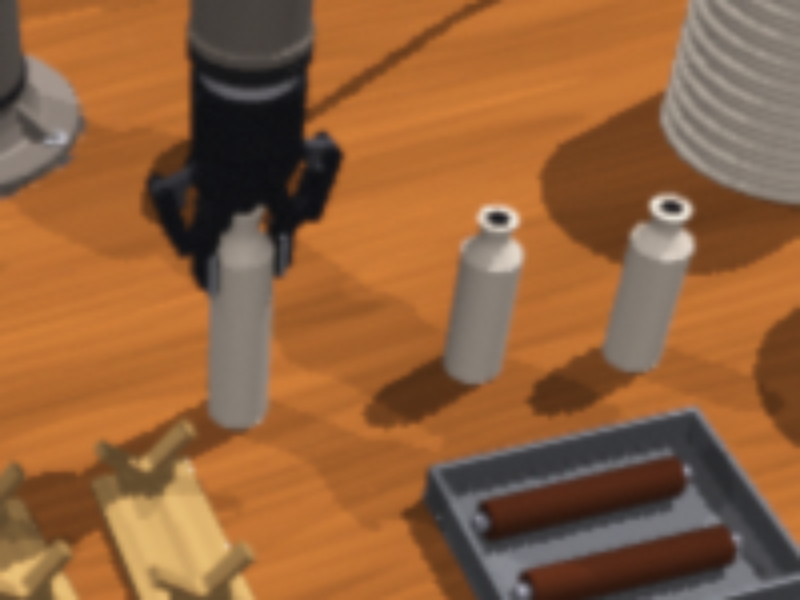

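Emit:
play_rows(
  commands=[
    [0,0,0.001,0],
    [0.013,0,0,0],
    [0.013,0,0,0],
    [0.013,0,0.0005,0],
    [0.013,0,0.002,0],
    [0.013,0,0.003,0],
    [0.0125,0,0.0043,0],
    [0.012,0,0.0053,0],
    [0,0,0,0],
  ],
  force=20,
)

```text
t: 22.3
eef_pos: [0.5305, 0.0893, 0.2847]
tool_rot: [-0.0, 1.0, -0.001, 0.0]
contact_force: [1.1, 2.6, 2.1]
gripper_width: 0.534
```

```bash
python3 - <<'E'
from h import *
go(.44,.09,.147,0)
c=shot('scene');cv2.imwrite('pics/s10.png',cv2.resize(c['frame'][80:230,280:480],None,fx=4,fy=4))
E
```

```text
t 22.30 pos [0.5305 0.0893 0.2847] psi -0.002  d_tool [-90.5  -0.5 -17.4]  turn -0.1 deg F [1.1 2.6 2.1] gw 0.0456 q7 -2.09
```

View pics/s10.png

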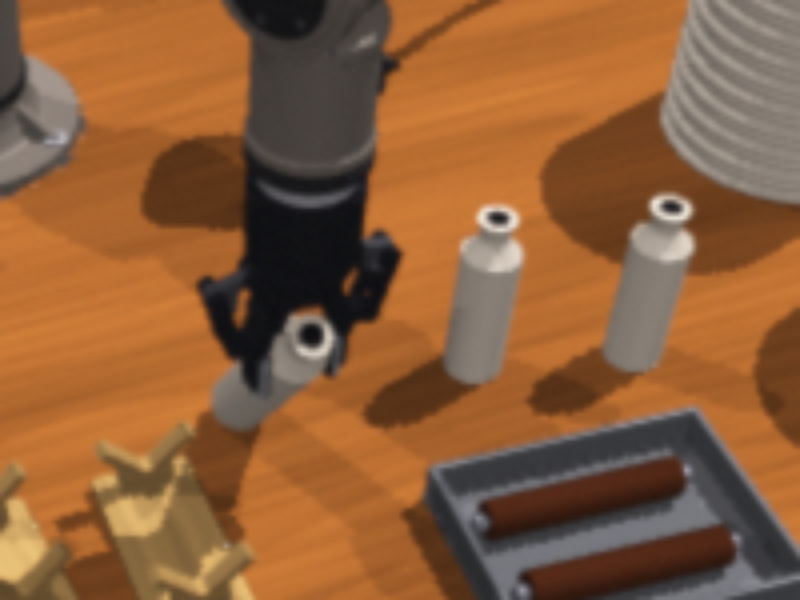

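Emit:
play_rows(
  commands=[
    [0.0116,0,0.0064,0],
    [0.011,0,0.0074,0],
    [0.0103,0,0.0083,0],
    [0.0096,0,0.0092,0],
    [0.0087,0,0.01,0],
    [0.0078,0,0.0107,0],
    [0.0069,0,0.0113,0],
    [0.0058,0,0.0119,0],
    [0.0048,0,0.0118,0],
    [0.0037,0,0.011,0],
    [0.0015,0,0.006,0],
    [0,0,0,0],
  ],
)

```text
t: 23.55
eef_pos: [0.61, 0.0892, 0.1802]
tool_rot: [0.0, 1.0, -0.001, -0.001]
contact_force: [0.1, 1.0, -0.3]
gripper_width: 0.533
```

```bash
python3 - <<'E'
from h import *
go(.44,.09,.023,0)
c=shot('scene');cv2.imwrite('pics/s11.png',cv2.resize(c['frame'][80:230,280:480],None,fx=4,fy=4))
E
```

```text
t 23.55 pos [0.61   0.0892 0.1802] psi -0.001  d_tool [-170.    -0.5    2.6]  turn -0.1 deg F [ 0.1  1.  -0.3] gw 0.0455 q7 -2.12
```

View pics/s11.png

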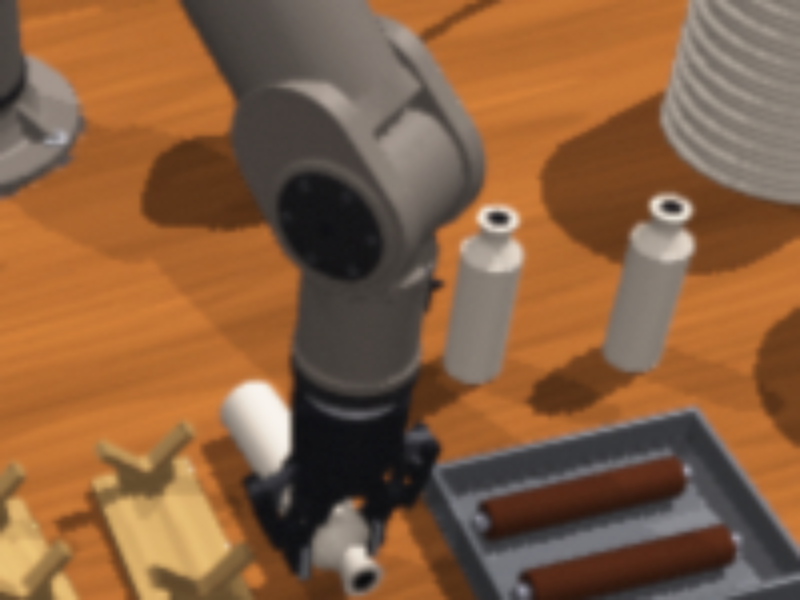

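Emit:
play_rows(
  commands=[
    [0,0,0.002,0],
    [0,0,0,0],
    [0,0,0,0],
    [-0.014,0,-0.002,0],
    [-0.014,0,0,0],
    [-0.014,0,0,0],
    [-0.014,0,0,0],
    [-0.014,0,0,0],
    [0,0,0,0],
  ],
  claw=0.056,
)

```text
t: 24.5
eef_pos: [0.5391, 0.0895, 0.1817]
tool_rot: [0.0, 1.0, -0.0, -0.001]
contact_force: [-0.3, -0.2, -1.0]
gripper_width: 0.658
```

```bash
python3 - <<'E'
from h import *
go(.54,.09,.023,0)
c=shot('scene');cv2.imwrite('pics/s12.png',cv2.resize(c['frame'][80:230,280:480],None,fx=4,fy=4))
c=shot('top');cv2.imwrite('pics/t12.png',cv2.resize(c['frame'][140:270,190:340],None,fx=4,fy=4))
E
```

```text
t 24.50 pos [0.5391 0.0895 0.1817] psi -0.000  d_tool [ 0.9 -0.5  3.7]  turn -0.0 deg F [-0.3 -0.2 -1. ] gw 0.0562 q7 -2.17
```

View pics/s12.png

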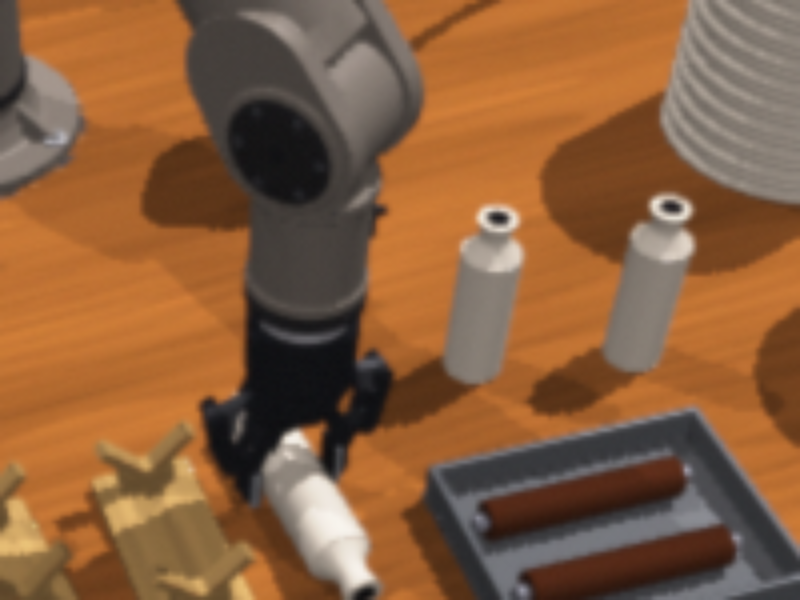

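View pics/t12.png

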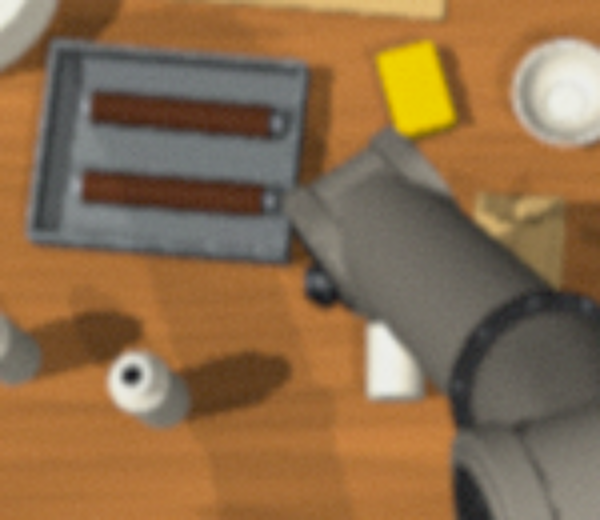

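```bash
python3 - <<'E'
from h import *
t=np.load('/tmp/top.npz');s=np.load('/tmp/scene.npz')
for u,v in [(366,400),(423,398)]: print(plane(t,190+u/4,140+v/4,.023)[0])
print('mouth',plane(s,280+364/4,80+588/4,.023)[0])
P=cloud(t);Q=P[215:245,275:305].reshape(-1,3);Q=Q[(Q[:,2]>.03)&(Q[:,2]<.06)];print(len(Q),Q.min(0),Q.max(0),Q.mean(0))
P=cloud(s);Q=P[80:240,280:400].reshape(-1,3);Q=Q[(Q[:,2]>.03)&(Q[:,2]<.052)&(abs(Q[:,1]-.09)<.03)];print(len(Q),np.percentile(Q,[1,50,99],axis=0))
E
```

```text
[0.45809617 0.11097655 0.023     ]
[0.45901096 0.06480871 0.023     ]
mouth [0.65377428 0.09123744 0.023     ]
187 [0.45853876 0.06672266 0.03003397] [0.5325211  0.13011513 0.05927364] [0.4827878  0.09225784 0.04007349]
529 [[0.15264486 0.06620699 0.0303663 ]
 [0.58302448 0.0845713  0.04006513]
 [0.65712488 0.11777029 0.04882   ]]
```

Emit:
play_rows(
  commands=[
    [0,0,0.003,0],
    [0,0,0,0],
    [0,0,0,0],
    [0,0,0,0],
    [0,0,0,0],
    [0,0,0,0],
  ],
  claw=0,
  force=60,
)

```text
t: 25.2
eef_pos: [0.5418, 0.0896, 0.1798]
tool_rot: [0.0, 1.0, -0.001, 0.001]
contact_force: [-3.8, -0.6, 14.6]
gripper_width: 0.52
```

Emit:
play_rows(
  commands=[
    [0,0,-0.01,0],
    [0,0,-0.02,0],
    [0,0,-0.025,0],
    [0,0,-0.025,0],
    [0,0,-0.02,0],
    [0,0,0,0],
  ],
)

```text
t: 25.8
eef_pos: [0.542, 0.0897, 0.281]
tool_rot: [-0.001, 1.0, -0.001, 0.002]
contact_force: [0.9, 0.0, -2.5]
gripper_width: 0.522
```

```bash
python3 - <<'E'
from h import *
go(.551,-.0115,.123,-.063)
c=shot('scene');cv2.imwrite('pics/s13.png',cv2.resize(c['frame'][80:230,280:480],None,fx=4,fy=4))
c=shot('top');cv2.imwrite('pics/t13.png',cv2.resize(c['frame'][150:270,260:410],None,fx=5,fy=5))
E
```

```text
t 25.80 pos [0.542  0.0897 0.281 ] psi -0.002  d_tool [  9.2 101.2   3. ]  turn 3.5 deg F [ 0.9  0.  -2.5] gw 0.0446 q7 -2.09
```

View pics/s13.png

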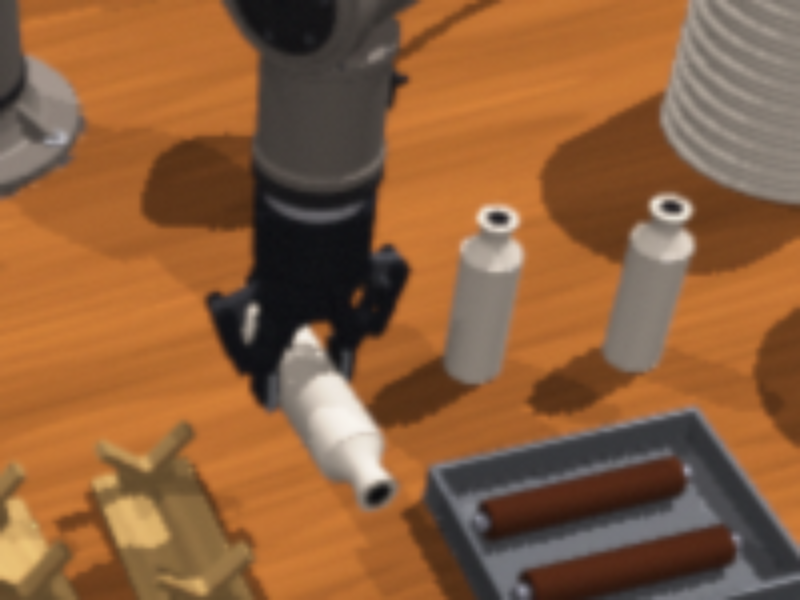

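View pics/t13.png

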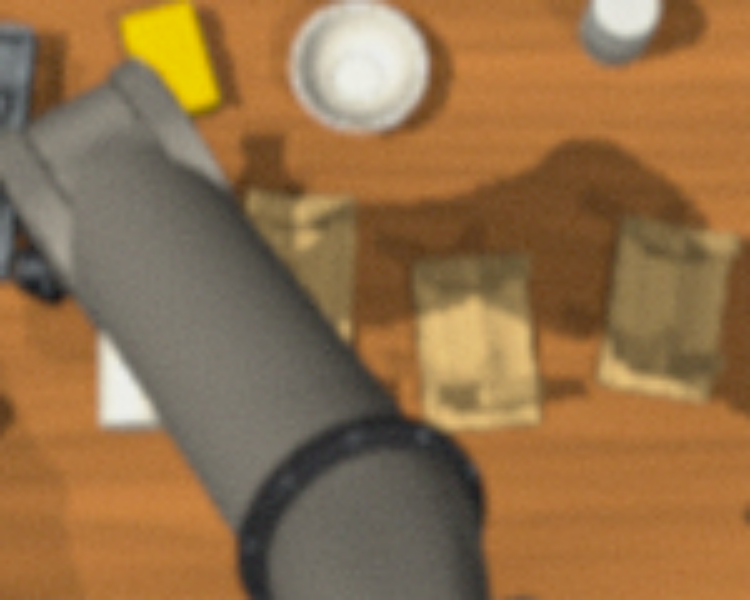

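Emit:
play_rows(
  commands=[
    [0.0022,0.0203,0,0],
    [0.0022,0.0203,0,0],
    [0.0022,0.0203,0,0],
    [0.0022,0.0203,0,0],
    [0.0022,0.0203,0,0],
    [0,0,0,3.5],
    [0,0,0,0],
  ],
)

```text
t: 26.6
eef_pos: [0.551, -0.0129, 0.2767]
tool_rot: [0.0, 0.999, -0.032, -0.001]
contact_force: [0.5, -0.3, -1.6]
gripper_width: 0.515
```

```bash
python3 - <<'E'
from h import *
go(.553,-.0117,.065,-.063)
E
```

```text
t 26.60 pos [ 0.551  -0.0129  0.2767] psi -0.065  d_tool [ 2.1 -1.4 56.7]  turn -0.1 deg F [ 0.5 -0.3 -1.6] gw 0.0440 q7 -1.95
```

Emit:
play_rows(
  commands=[
    [0.002,-0.0014,0.015,0],
    [0,0,0.015,0],
    [0,0,0.013,0],
    [0,0,0.008,0],
    [0,0,0.005,0],
    [0,0,0.002,0],
    [0,0,0,0],
  ],
)

```text
t: 27.3
eef_pos: [0.5537, -0.0104, 0.2206]
tool_rot: [-0.0, 1.0, -0.031, 0.0]
contact_force: [-0.1, -0.3, -3.5]
gripper_width: 0.515
```

```bash
python3 - <<'E'
from h import *
go(.553,-.0117,.065,-.063)
c=shot('scene');cv2.imwrite('pics/s14.png',cv2.resize(c['frame'][120:270,230:430],None,fx=4,fy=4))
E
```

```text
t 27.30 pos [ 0.5537 -0.0104  0.2206] psi -0.062  d_tool [-0.6  1.3  0.6]  turn 0.1 deg F [-0.1 -0.3 -3.5] gw 0.0440 q7 -2.00
```

View pics/s14.png

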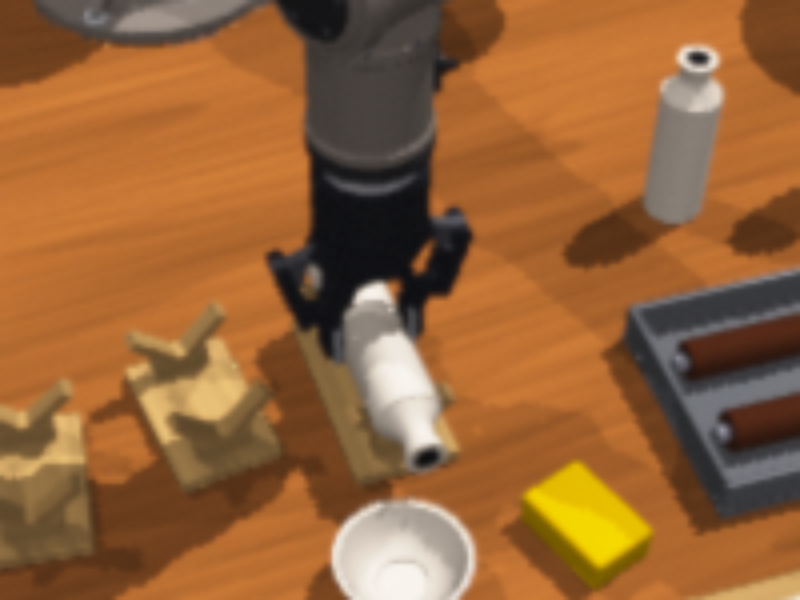

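Emit:
play_rows(
  commands=[
    [0,0,0.0015,0],
    [0,0,0,0],
    [0,0,0,0],
    [0,0,0,0],
    [0,0,-0.02,0],
    [0,0,-0.04,0],
    [0,0,-0.045,0],
    [0,0,-0.045,0],
    [0,0,-0.03,0],
    [0,-0.04,0,0],
    [0,-0.04,0,0],
    [0,-0.04,0,0],
    [0,-0.04,0,0],
    [0,0,0,0],
  ],
  claw=0.06,
)

```text
t: 28.75
eef_pos: [0.5625, 0.1557, 0.3997]
tool_rot: [-0.002, 1.0, -0.027, 0.0]
contact_force: [-0.8, -0.1, -0.5]
gripper_width: 0.701
```

```bash
python3 - <<'E'
from h import *
go(.464,.28,.26,0)
c=shot('scene');cv2.imwrite('pics/s15.png',cv2.resize(c['frame'][120:270,230:430],None,fx=4,fy=4))
c=shot('top');cv2.imwrite('pics/t15.png',cv2.resize(c['frame'][150:270,180:330],None,fx=5,fy=5))
E
```

```text
t 28.75 pos [0.5625 0.1557 0.3997] psi -0.053  d_tool [-104.9 -118.9  -14.9]  turn -3.1 deg F [-0.8 -0.1 -0.5] gw 0.0599 q7 -2.18
```

View pics/s15.png

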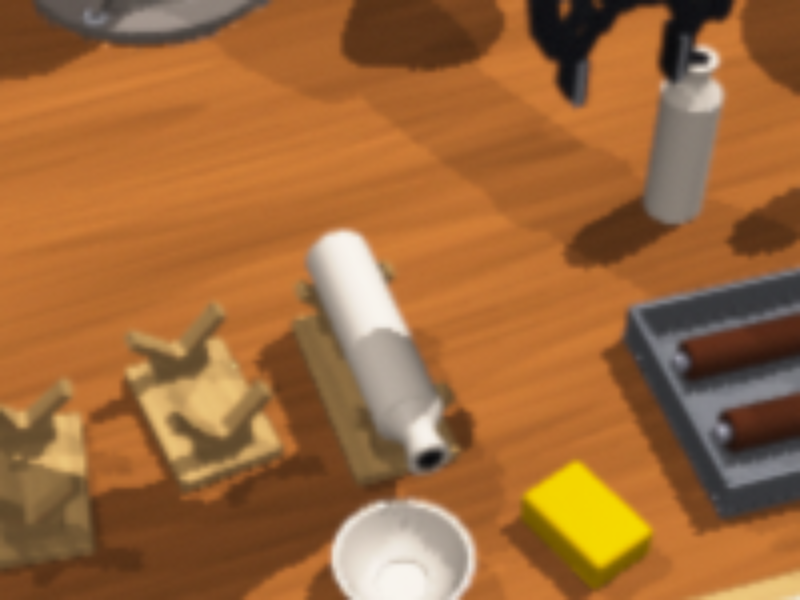

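View pics/t15.png

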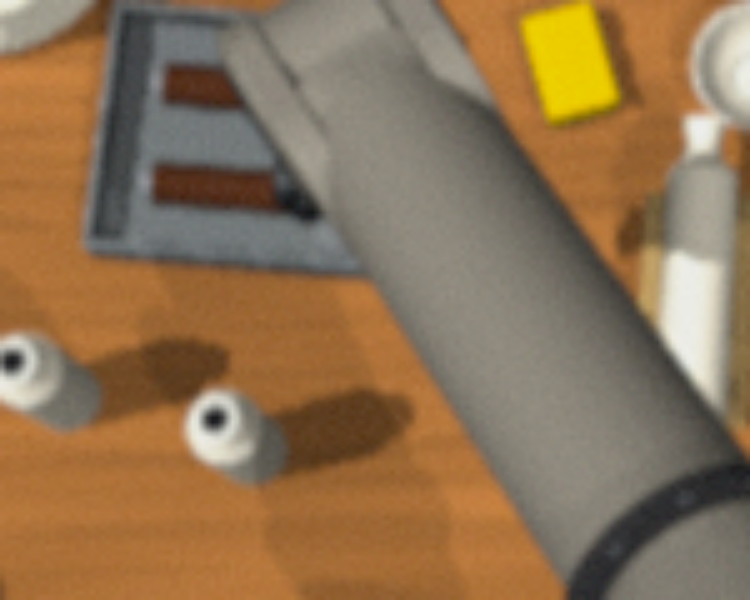

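Emit:
play_rows(
  commands=[
    [-0.026,-0.0297,-0.005,0],
    [-0.026,-0.0297,-0.005,0],
    [-0.026,-0.0297,-0.005,0],
    [-0.026,-0.0297,0,0],
    [0,0,0,-3.1],
    [0,0,0,0],
    [0,0,0,0],
  ],
  claw=0.085,
)

```text
t: 29.55
eef_pos: [0.4682, 0.2722, 0.4139]
tool_rot: [0.001, 1.0, -0.006, 0.0]
contact_force: [-0.2, -0.4, -0.1]
gripper_width: 0.994
```

```bash
python3 - <<'E'
from h import *
go(.464,.28,.097,0)
c=shot('top');cv2.imwrite('pics/t16.png',cv2.resize(c['frame'][150:270,290:440],None,fx=5,fy=5))
E
```

```text
t 29.55 pos [0.4682 0.2722 0.4139] psi -0.013  d_tool [ -4.3  -7.9 161.9]  turn -0.7 deg F [-0.2 -0.4 -0.1] gw 0.0849 q7 -2.40
```

View pics/t16.png

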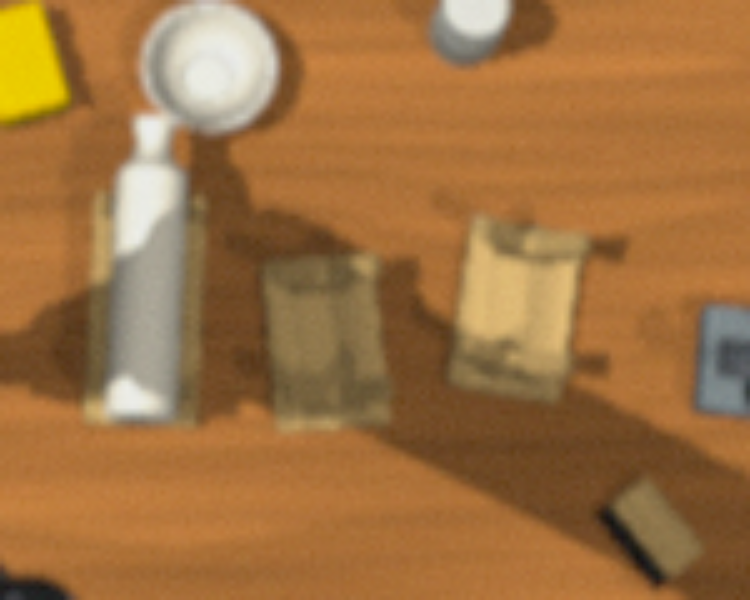

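Emit:
play_rows(
  commands=[
    [-0.004,-0.008,0.035,0],
    [0,0,0.03,0],
    [0,0,0.03,0],
    [0,0,0.03,-0.7],
    [0,0,0,0],
  ],
)

```text
t: 30.1
eef_pos: [0.4629, 0.2795, 0.2853]
tool_rot: [0.002, 1.0, 0.0, -0.003]
contact_force: [0.3, -0.7, 0.8]
gripper_width: 0.993
```

```bash
python3 - <<'E'
from h import *
go(.464,.28,.097,0)
c=np.load('/tmp/top.npz')
a=plane(c,290+143/5,150+418/5,.067)[0];b=plane(c,290+152/5,150+118/5,.067)[0];print(a,b,np.linalg.norm(a-b))
# cradle frame
C=np.array([.5515,-.0115]);y=-.063
for p in (a,b): d=p[:2]-C; print(d@[np.cos(y),np.sin(y)],d@[-np.sin(y),np.cos(y)])
c=shot('scene');cv2.imwrite('pics/s16.png',cv2.resize(c['frame'][80:230,280:480],None,fx=4,fy=4))
E
```

```text
t 30.10 pos [0.4629 0.2795 0.2853] psi 0.001  d_tool [ 1.3 -0.6 33.3]  turn 0.0 deg F [ 0.3 -0.7  0.8] gw 0.0848 q7 -2.51
[ 0.47074121 -0.00897299  0.067     ] [ 0.66684516 -0.01823916  0.067     ] 0.19632274282011544
-0.0807576691359254 -0.0025624452850842583
0.11554061939456034 0.0005361460747692599
```

View pics/s16.png

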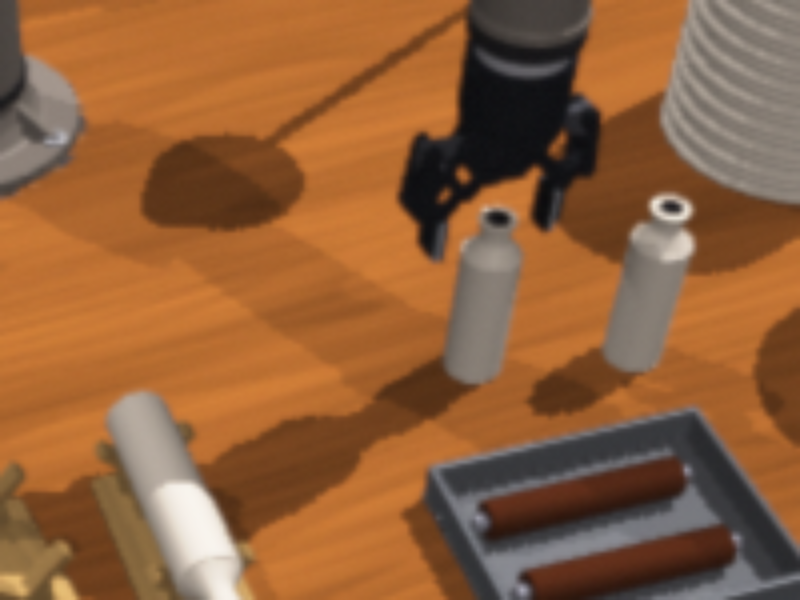

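Emit:
play_rows(
  commands=[
    [0.001,-0.0006,0.015,0],
    [0,0,0.012,0],
    [0,0,0.006,0],
    [0,0,0,0],
  ],
)

```text
t: 30.55
eef_pos: [0.4641, 0.2824, 0.2553]
tool_rot: [0.0, 1.0, 0.002, -0.001]
contact_force: [0.2, 1.0, -0.5]
gripper_width: 0.998
```

Emit:
play_rows(
  commands=[
    [0,0,0,0],
    [0,0,0,0],
    [0,0,0,0],
    [0,0,0,0],
    [0,0,0,0],
    [0,0,0,0],
  ],
  claw=0,
  force=30,
)

```text
t: 31.15
eef_pos: [0.4645, 0.2829, 0.2567]
tool_rot: [-0.0, 1.0, 0.002, 0.001]
contact_force: [0.1, -0.0, 5.6]
gripper_width: 0.533
```

```bash
python3 - <<'E'
from h import *
go(.44,.1,.107,0)
E
```

```text
t 31.15 pos [0.4645 0.2829 0.2567] psi 0.004  d_tool [-25.2 182.8  -5.4]  turn 0.2 deg F [ 0.1 -0.   5.6] gw 0.0455 q7 -2.54
```

Emit:
play_rows(
  commands=[
    [0,0,-0.015,0],
    [-0.003,0.0228,0,0],
    [-0.003,0.0228,0,0],
    [-0.003,0.0228,0,0],
    [-0.003,0.0228,0,0],
    [-0.003,0.0228,0,0],
    [-0.003,0.0228,0,0],
    [-0.003,0.0228,0,0],
    [-0.003,0.0228,0,0],
    [0,0,0,0],
    [0,0,0.007,0],
    [0,0,0.007,0],
    [0,0,0,0],
  ],
)

```text
t: 32.45
eef_pos: [0.441, 0.1011, 0.2565]
tool_rot: [-0.0, 1.0, 0.003, -0.0]
contact_force: [-0.2, 0.5, -1.5]
gripper_width: 0.527
```

```bash
python3 - <<'E'
from h import *
go(.44,.1,.107,0)
c=shot('scene');cv2.imwrite('pics/s17.png',cv2.resize(c['frame'][80:230,280:480],None,fx=4,fy=4))
h=106
th=np.radians(np.linspace(0,90,16)); x=-23*np.cos(th)+h*np.sin(th); z=h*np.cos(th)+23*np.sin(th)
print(np.c_[np.diff(x),-np.diff(z)].round(1).tolist())
E
```

```text
t 32.45 pos [0.441  0.1011 0.2565] psi 0.005  d_tool [-1.   1.1 -5.5]  turn 0.3 deg F [-0.2  0.5 -1.5] gw 0.0450 q7 -2.22
[[11.2, -1.8], [11.3, -0.6], [11.3, 0.5], [11.2, 1.7], [11.0, 2.9], [10.6, 4.0], [10.1, 5.1], [9.5, 6.1], [8.9, 7.1], [8.1, 8.0], [7.2, 8.8], [6.2, 9.5], [5.2, 10.1], [4.1, 10.6], [3.0, 11.0]]
```

View pics/s17.png

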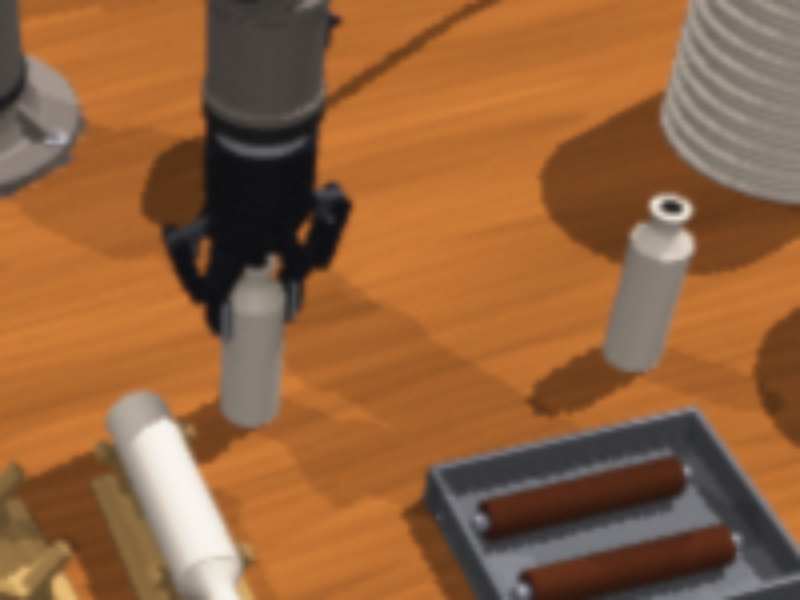

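Emit:
play_rows(
  commands=[
    [0,0,0.002,0],
    [0,0,0.001,0],
    [0.011,0,0,0],
    [0.011,0,0,0],
    [0.011,0,0,0],
    [0.011,0,0.0015,0],
    [0.011,0,0.0028,0],
    [0.0106,0,0.004,0],
    [0,0,0,0],
  ],
  force=20,
)

```text
t: 33.4
eef_pos: [0.5077, 0.1009, 0.2454]
tool_rot: [-0.0, 1.0, 0.002, 0.0]
contact_force: [-0.7, 0.8, 4.4]
gripper_width: 0.53
```

```bash
python3 - <<'E'
from h import *
go(.44,.1,.023,0)
c=shot('scene');cv2.imwrite('pics/s18.png',cv2.resize(c['frame'][80:230,280:480],None,fx=4,fy=4))
E
```

```text
t 33.40 pos [0.5077 0.1009 0.2454] psi 0.004  d_tool [-67.7   0.7  67.3]  turn 0.2 deg F [-0.7  0.8  4.4] gw 0.0453 q7 -2.19
```

View pics/s18.png

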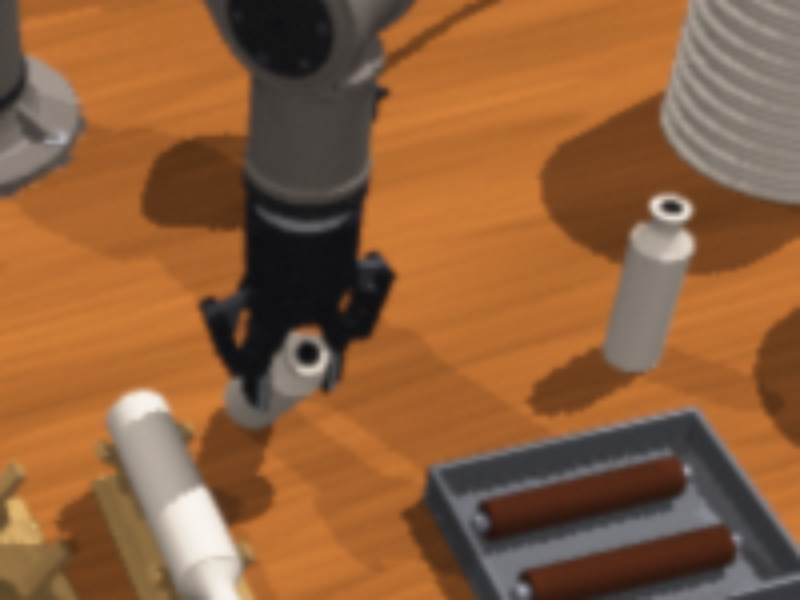

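Tilting as planned. Continue; remaining drop ~65 mm.

Emit:
play_rows(
  commands=[
    [0.0101,0,0.0051,0],
    [0.0095,0,0.0061,0],
    [0.0089,0,0.0071,0],
    [0.0081,0,0.008,0],
    [0.0072,0,0.0088,0],
    [0.0062,0,0.0095,0],
    [0.0052,0,0.0095,0],
    [0.0041,0,0.0065,0],
    [0.002,0,0.004,0],
    [0,0,0,0],
  ],
)

```text
t: 34.45
eef_pos: [0.5673, 0.1005, 0.1801]
tool_rot: [0.0, 1.0, 0.002, -0.001]
contact_force: [-2.0, 0.4, 0.2]
gripper_width: 0.527
```

```bash
python3 - <<'E'
from h import *
go(.44,.1,.023,0)
c=shot('scene');cv2.imwrite('pics/s19.png',cv2.resize(c['frame'][80:230,280:480],None,fx=4,fy=4))
E
```

```text
t 34.45 pos [0.5673 0.1005 0.1801] psi 0.004  d_tool [-127.3   -0.     2.4]  turn 0.2 deg F [-2.   0.4  0.2] gw 0.0450 q7 -2.21
```

View pics/s19.png

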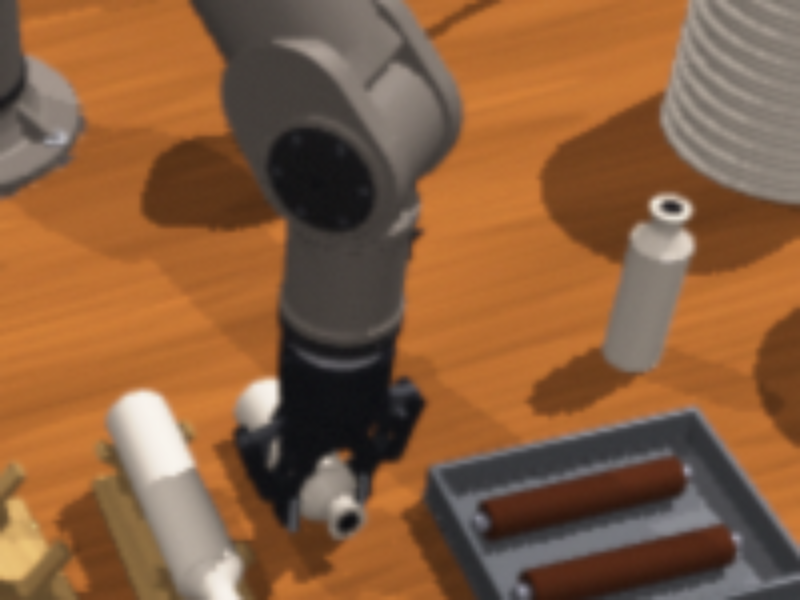

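Emit:
play_rows(
  commands=[
    [0,0,0.002,0],
    [0,0,0,0],
    [0,0,0,0],
    [-0.012,0,-0.001,0],
    [-0.012,0,0,0],
    [-0.012,0,0,0],
    [-0.012,0,0,0],
    [0,0,0,0],
  ],
  claw=0.056,
)

```text
t: 35.3
eef_pos: [0.5176, 0.1005, 0.18]
tool_rot: [0.0, 1.0, 0.003, -0.001]
contact_force: [-0.4, 0.6, -1.0]
gripper_width: 0.653
```

```bash
python3 - <<'E'
from h import *
go(.5185,.1,.023,0)
c=shot('scene');cv2.imwrite('pics/s20.png',cv2.resize(c['frame'][110:230,300:450],None,fx=5,fy=5))
c=shot('top');cv2.imwrite('pics/t20.png',cv2.resize(c['frame'][150:270,220:370],None,fx=5,fy=5))
E
```

```text
t 35.30 pos [0.5176 0.1005 0.18  ] psi 0.005  d_tool [0.9 0.5 2. ]  turn 0.3 deg F [-0.4  0.6 -1. ] gw 0.0558 q7 -2.25
```

View pics/s20.png

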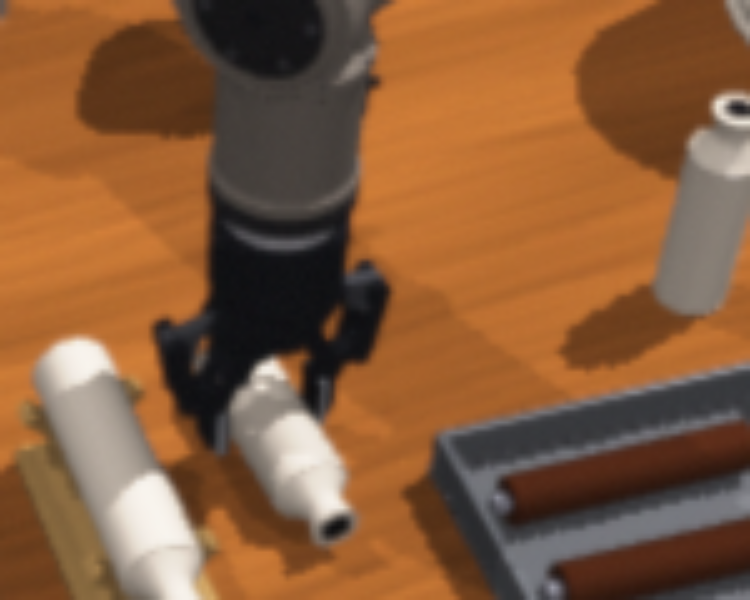

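View pics/t20.png

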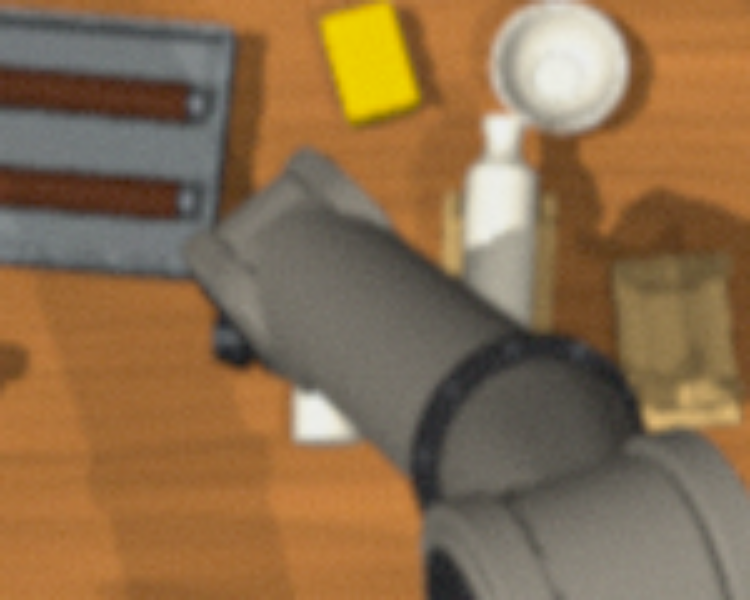

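```bash
python3 - <<'E'
from h import *
t=np.load('/tmp/top.npz');s=np.load('/tmp/scene.npz')
print(plane(t,220+320/5,150+443/5,.023)[0])
print('mouth',plane(s,300+334/5,110+524/5,.023)[0])
E
```

```text
[0.46253578 0.10286493 0.023     ]
mouth [0.61046773 0.10016424 0.023     ]
```

Emit:
play_rows(
  commands=[
    [0,0,0.001,0],
    [0,0,0,0],
    [0,0,0,0],
    [0,0,0,0],
    [0,0,0,0],
    [0,0,0,0],
  ],
  claw=0,
  force=60,
)

```text
t: 36.0
eef_pos: [0.5205, 0.1006, 0.1799]
tool_rot: [0.0, 1.0, 0.002, 0.0]
contact_force: [-3.3, -1.9, 11.1]
gripper_width: 0.524
```

Emit:
play_rows(
  commands=[
    [0,0,-0.01,0],
    [0,0,-0.025,0],
    [0,0,-0.04,0],
    [0,0,-0.04,0],
    [0,0,-0.04,0],
    [0,0,-0.025,0],
    [0,0,0,0],
  ],
)

```text
t: 36.7
eef_pos: [0.5212, 0.101, 0.3633]
tool_rot: [-0.001, 1.0, 0.002, 0.004]
contact_force: [0.8, 0.2, -1.6]
gripper_width: 0.519
```

```bash
python3 - <<'E'
from h import *
go(.528,-.1315,.2,.058)
go(.547,-.2555,.2,-.196)
c=shot('scene');cv2.imwrite('pics/s21.png',cv2.resize(c['frame'][80:230,230:430],None,fx=4,fy=4))
E
```

```text
t 36.70 pos [0.5212 0.101  0.3633] psi 0.003  d_tool [  6.  232.5   8. ]  turn -3.1 deg F [ 0.8  0.2 -1.6] gw 0.0443 q7 -2.08
t 36.70 pos [0.5212 0.101  0.3633] psi 0.003  d_tool [ 24.6 356.6   8. ]  turn 11.4 deg F [ 0.8  0.2 -1.6] gw 0.0443 q7 -2.08
```

View pics/s21.png

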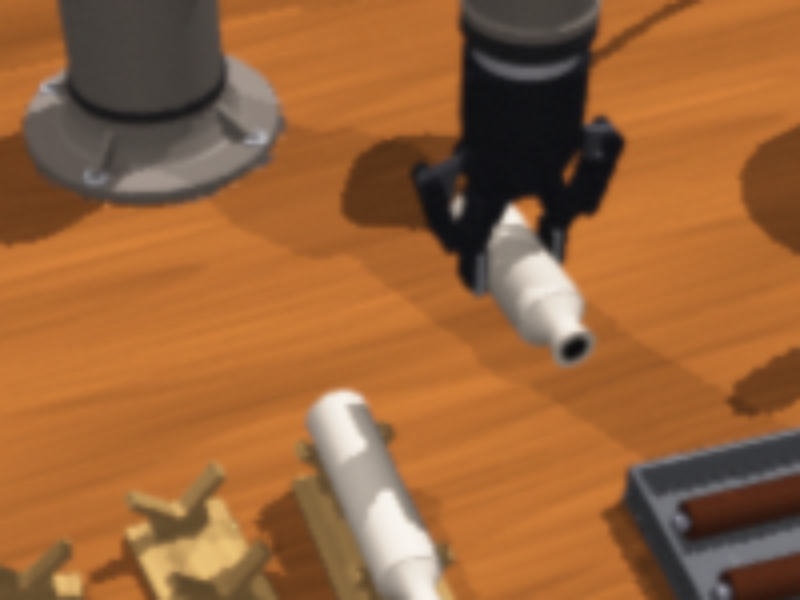

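Emit:
play_rows(
  commands=[
    [0.0025,0.0357,0,0],
    [0.0025,0.0357,0,0],
    [0.0025,0.0357,0,0],
    [0.0025,0.0357,0,0],
    [0.0025,0.0357,0,0],
    [0.0025,0.0357,0,0],
    [0.0025,0.0357,0,0],
    [0.0025,0.0357,0,0],
    [0.0025,0.0357,0,0],
    [0.0025,0.0357,0,0],
    [0,0,0,5.7],
    [0,0,0,5.7],
    [0,0,0,0],
  ],
)

```text
t: 38.05
eef_pos: [0.5457, -0.2566, 0.3571]
tool_rot: [-0.0, 0.995, -0.098, -0.002]
contact_force: [-0.0, -0.3, -1.3]
gripper_width: 0.522
```

```bash
python3 - <<'E'
from h import *
go(.5475,-.2555,.1,-.196)
c=shot('scene');cv2.imwrite('pics/s22.png',cv2.resize(c['frame'][150:270,180:330],None,fx=5,fy=5))
c=shot('top');cv2.imwrite('pics/t22.png',cv2.resize(c['frame'][150:270,290:440],None,fx=5,fy=5))
E
```

```text
t 38.05 pos [ 0.5457 -0.2566  0.3571] psi -0.196  d_tool [  1.9  -1.4 102.1]  turn -0.0 deg F [-0.  -0.3 -1.3] gw 0.0446 q7 -1.58
```

View pics/s22.png

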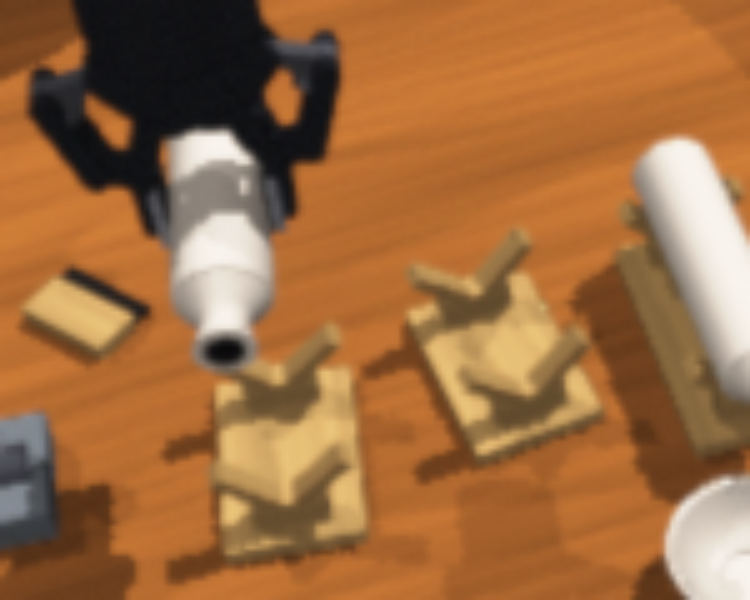

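View pics/t22.png

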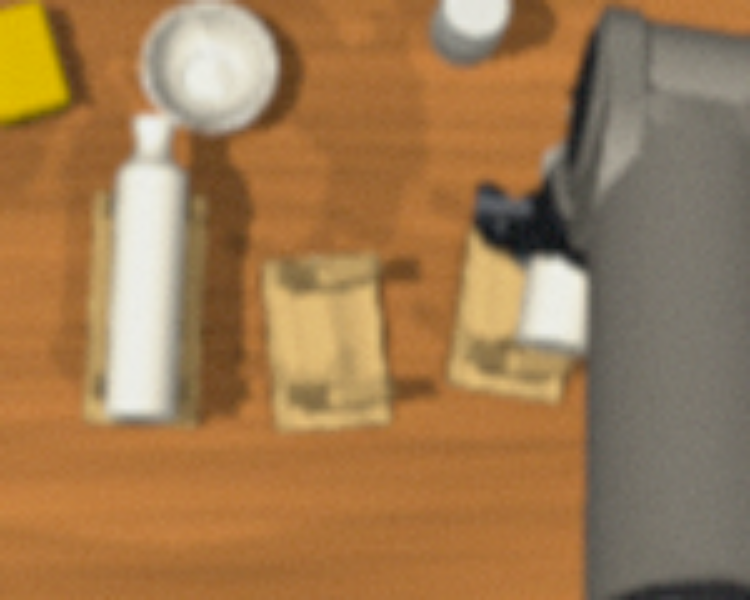

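Emit:
play_rows(
  commands=[
    [0.002,-0.001,0.025,0],
    [0,0,0.03,0],
    [0,0,0.03,0],
    [0,0,0.025,0],
    [0,0,0.015,0],
    [0,0,0.008,0],
    [0,0,0.004,0],
    [0,0,0,0],
  ],
)

```text
t: 38.95
eef_pos: [0.5487, -0.2559, 0.2225]
tool_rot: [0.0, 0.995, -0.097, 0.0]
contact_force: [-0.3, -0.4, -2.0]
gripper_width: 0.518
```

```bash
python3 - <<'E'
from h import *
go(.5475,-.2555,.063,-.196)
c=shot('scene');cv2.imwrite('pics/s23.png',cv2.resize(c['frame'][150:270,180:330],None,fx=5,fy=5))
E
```

```text
t 38.95 pos [ 0.5487 -0.2559  0.2225] psi -0.195  d_tool [-1.2 -0.1  4.5]  turn 0.1 deg F [-0.3 -0.4 -2. ] gw 0.0442 q7 -1.66
```

View pics/s23.png

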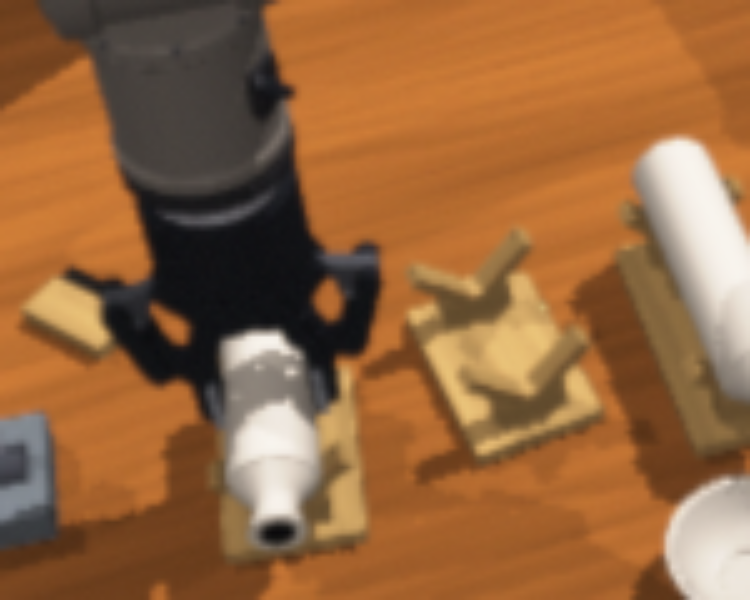

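Emit:
play_rows(
  commands=[
    [0,0,0.003,0],
    [0,0,0.001,0],
    [0,0,0,0],
  ],
)

```text
t: 39.3
eef_pos: [0.5495, -0.2553, 0.2198]
tool_rot: [0.0, 0.995, -0.097, 0.002]
contact_force: [0.4, 2.7, 4.6]
gripper_width: 0.521
```

Emit:
play_rows(
  commands=[
    [0,0,0,0],
    [0,0,0,0],
    [0,0,0,0],
    [0,0,-0.02,0],
    [0,0,-0.04,0],
    [0,0,-0.045,0],
    [0,0,-0.045,0],
    [0,0,-0.045,0],
    [0,-0.04,0,0],
    [0,-0.04,0,0],
    [0,-0.04,0,0],
    [0,-0.04,0,0],
    [0,-0.04,0,0],
    [0,-0.04,0,0],
    [0,-0.04,0,0],
    [0,0,0,0],
  ],
  claw=0.06,
)

```text
t: 40.9
eef_pos: [0.6027, 0.026, 0.4135]
tool_rot: [-0.002, 0.996, -0.093, 0.0]
contact_force: [0.1, 0.1, -1.7]
gripper_width: 0.702
```

```bash
python3 - <<'E'
from h import *
go(.5,.403,.26,0)
c=shot('top');cv2.imwrite('pics/t24.png',cv2.resize(c['frame'][150:270,290:440],None,fx=5,fy=5))
cv2.imwrite('pics/t24b.png',c['frame'])
E
```

```text
t 40.90 pos [0.6027 0.026  0.4135] psi -0.186  d_tool [-170.5 -351.6   -0. ]  turn -10.6 deg F [ 0.1  0.1 -1.7] gw 0.0600 q7 -2.07
```

View pics/t24.png

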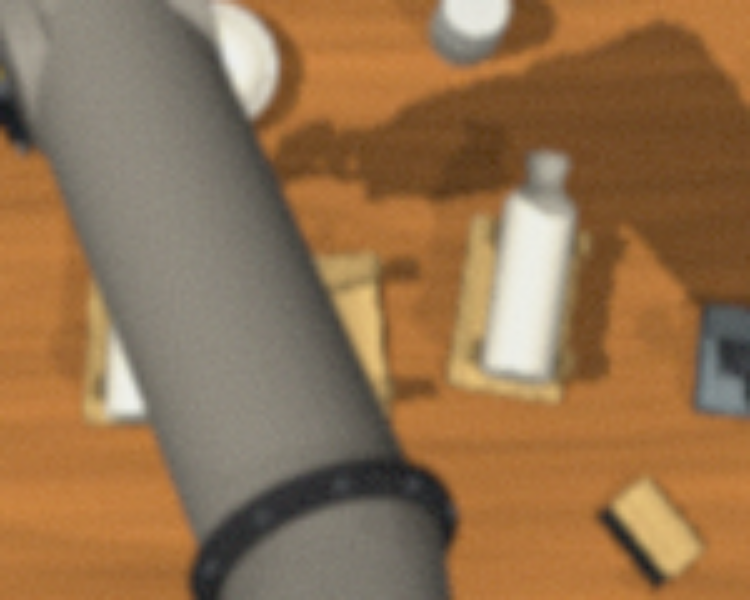

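View pics/t24b.png

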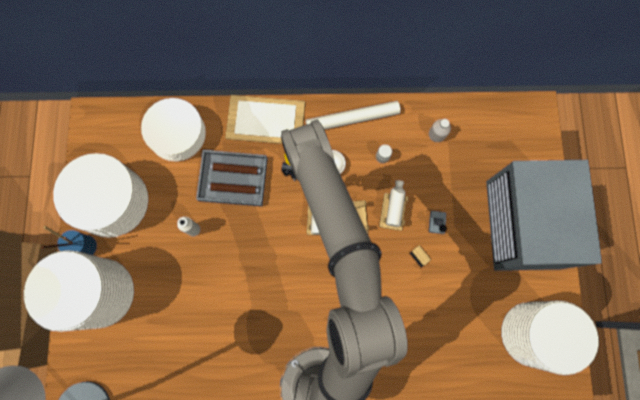

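Emit:
play_rows(
  commands=[
    [-0.0155,-0.032,0,0],
    [-0.0155,-0.032,0,0],
    [-0.0155,-0.032,0,0],
    [-0.0155,-0.032,0,0],
    [-0.0155,-0.032,0,0],
    [-0.0155,-0.032,0,0],
    [-0.0155,-0.032,0,0],
    [-0.0155,-0.032,0,0],
    [-0.0155,-0.032,0,0],
    [-0.0155,-0.032,0,0],
    [-0.0155,-0.032,0,0],
    [0,0,0,-8.4],
    [0,0,0,-8.4],
    [0,0,0,-8.4],
    [0,0,0,-8.4],
    [0,0,0,0],
  ],
  claw=0.085,
)

```text
t: 42.55
eef_pos: [0.5048, 0.3957, 0.4127]
tool_rot: [0.0, 0.981, 0.194, -0.0]
contact_force: [0.6, -0.2, -0.3]
gripper_width: 0.993
```

```bash
python3 - <<'E'
from h import *
go(.5005,.4027,.097,.4)
c=shot('top');cv2.imwrite('pics/t25.png',cv2.resize(c['frame'][140:260,140:290],None,fx=5,fy=5))
cv2.imwrite('pics/t25b.png',cv2.resize(c['frame'][150:270,290:440],None,fx=5,fy=5))
c=shot('scene');cv2.imwrite('pics/s25.png',cv2.resize(c['frame'][80:230,330:530],None,fx=4,fy=4))
E
```

```text
t 42.55 pos [0.5048 0.3957 0.4127] psi 0.390  d_tool [ -1.2  -8.2 160.7]  turn -0.6 deg F [ 0.6 -0.2 -0.3] gw 0.0848 q7 -2.22
```

View pics/t25b.png

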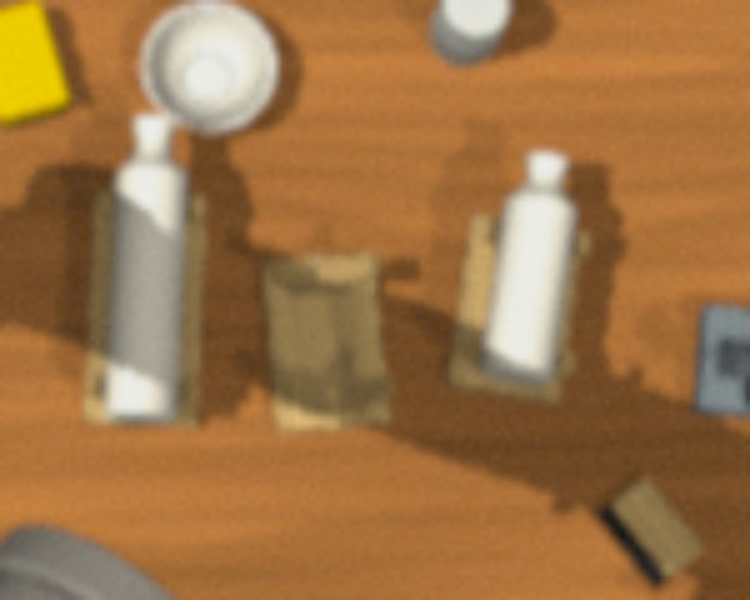

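View pics/s25.png

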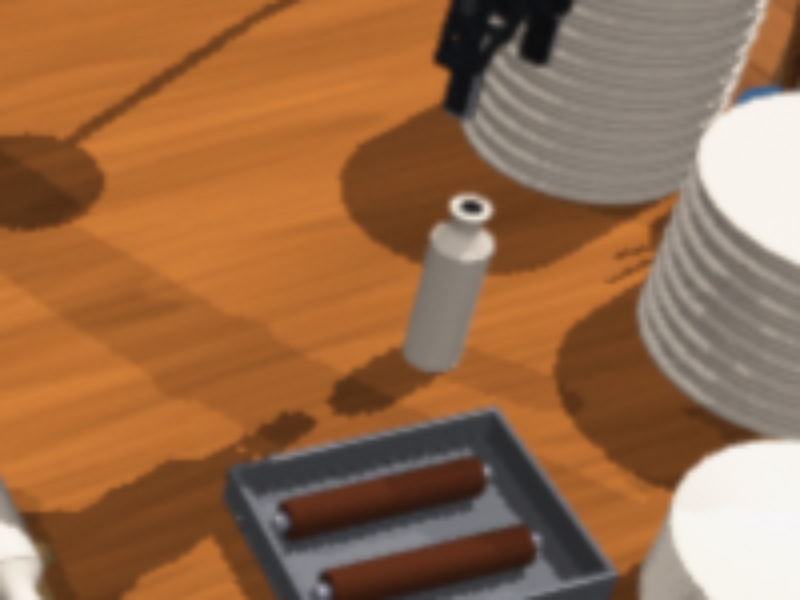

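```bash
python3 - <<'E'
from h import *
c=np.load('/tmp/top.npz')
a=plane(c,290+519/5,150+377/5,.067)[0];b=plane(c,290+550/5,150+155/5,.067)[0];print(a,b,np.linalg.norm(a-b))
C=np.array([.5475,-.2555]);y=-.196
for p in (a,b): d=p[:2]-C; print(d@[np.cos(y),np.sin(y)],d@[-np.sin(y),np.cos(y)])
E
```

```text
[ 0.49331657 -0.24826271  0.067     ] [ 0.63828479 -0.27534552  0.067     ] 0.14747631532190716
-0.05455545116458092 -0.0034533635148504107
0.09291143188197186 -0.001785435020905333
```

View pics/t25.png

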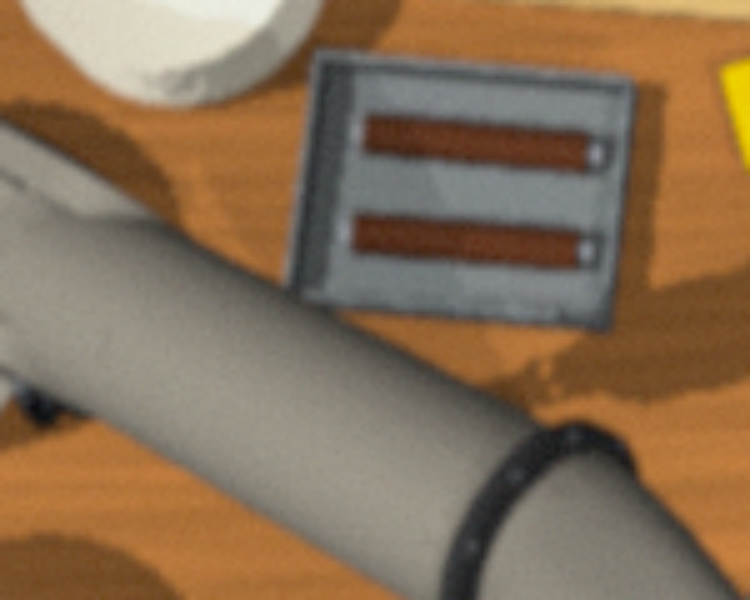

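```bash
python3 - <<'E'
from h import *
c=np.load('/tmp/scene.npz'); print(plane(c,330+470/4,80+207/4,.145)[0])
E
```

```text
[0.50456775 0.4046212  0.145     ]
```

Emit:
play_rows(
  commands=[
    [-0.001,-0.008,0.03,0],
    [0,0,0.03,0],
    [0,0,0.03,-0.6],
    [0,0,0.02,0],
    [0,0,0,0],
  ],
)

```text
t: 43.15
eef_pos: [0.4993, 0.4028, 0.2999]
tool_rot: [0.002, 0.98, 0.198, -0.002]
contact_force: [0.6, -0.5, 0.4]
gripper_width: 0.998
```

```bash
python3 - <<'E'
from h import *
go(.5005,.4027,.099,.4)
c=shot('scene');cv2.imwrite('pics/s26.png',cv2.resize(c['frame'][80:230,330:530],None,fx=4,fy=4))
E
```

```text
t 43.15 pos [0.4993 0.4028 0.2999] psi 0.399  d_tool [ 1.3  0.4 45.9]  turn -0.1 deg F [ 0.6 -0.5  0.4] gw 0.0852 q7 -2.29
```

View pics/s26.png

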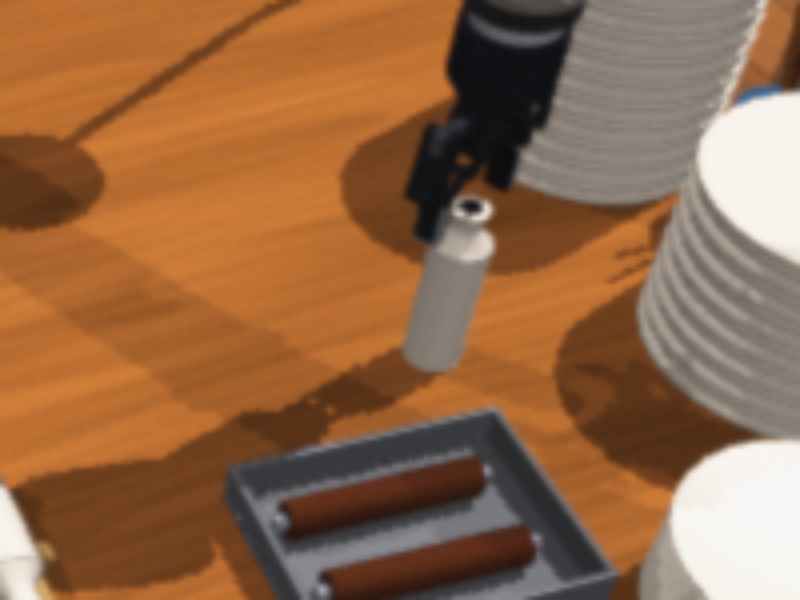

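Emit:
play_rows(
  commands=[
    [0.002,0.0004,0.02,0],
    [0,0,0.014,0],
    [0,0,0.007,0],
    [0,0,0,0],
  ],
)

```text
t: 43.6
eef_pos: [0.5016, 0.4044, 0.2617]
tool_rot: [0.0, 0.98, 0.199, -0.0]
contact_force: [-0.0, 0.1, 0.7]
gripper_width: 0.998
```

Emit:
play_rows(
  commands=[
    [0,0,0,0],
    [0,0,0,0],
    [0,0,0,0],
    [0,0,0,0],
    [0,0,0,0],
    [0,0,0,0],
  ],
  claw=0,
  force=30,
)

```text
t: 44.2
eef_pos: [0.5019, 0.4051, 0.2631]
tool_rot: [-0.0, 0.98, 0.2, 0.001]
contact_force: [-1.5, 0.5, 5.9]
gripper_width: 0.528
```

```bash
python3 - <<'E'
from h import *
go(.44,.11,.101,0)
E
```

```text
t 44.20 pos [0.5019 0.4051 0.2631] psi 0.402  d_tool [-172.4  247.4    6.7]  turn 23.0 deg F [-1.5  0.5  5.9] gw 0.0451 q7 -2.32
```

Emit:
play_rows(
  commands=[
    [0,0,0,0],
    [0,0,0,0],
    [0,0,0.004,0],
    [0,0,0.005,0],
    [0,0,0,0],
    [0,0,0,0],
  ],
  claw=0.06,
)

```text
t: 44.8
eef_pos: [0.5016, 0.4045, 0.2527]
tool_rot: [0.0, 0.98, 0.2, -0.0]
contact_force: [0.1, -0.1, -0.7]
gripper_width: 0.703
```

Emit:
play_rows(
  commands=[
    [0,0,0,0],
    [0,0,0,0],
    [0,0,0,0],
    [0,0,0,0],
    [0,0,0,0],
  ],
  claw=0,
  force=30,
)

```text
t: 45.3
eef_pos: [0.5016, 0.4049, 0.2533]
tool_rot: [-0.0, 0.98, 0.2, 0.0]
contact_force: [-0.7, 1.0, -0.1]
gripper_width: 0.531
```

Emit:
play_rows(
  commands=[
    [0,0,-0.012,0],
    [0,0,-0.013,0],
    [0,0,0,0],
  ],
)

```text
t: 45.6
eef_pos: [0.5023, 0.4052, 0.2807]
tool_rot: [-0.001, 0.98, 0.199, 0.002]
contact_force: [0.6, 0.8, -1.6]
gripper_width: 0.531
```

```bash
python3 - <<'E'
from h import *
go(.44,.11,.101,0)
c=shot('scene');cv2.imwrite('pics/s27.png',cv2.resize(c['frame'][80:230,330:530],None,fx=4,fy=4))
E
```

```text
t 45.60 pos [0.5023 0.4052 0.2807] psi 0.401  d_tool [-172.8  247.4   23.8]  turn 23.0 deg F [ 0.6  0.8 -1.6] gw 0.0454 q7 -2.31
```

View pics/s27.png

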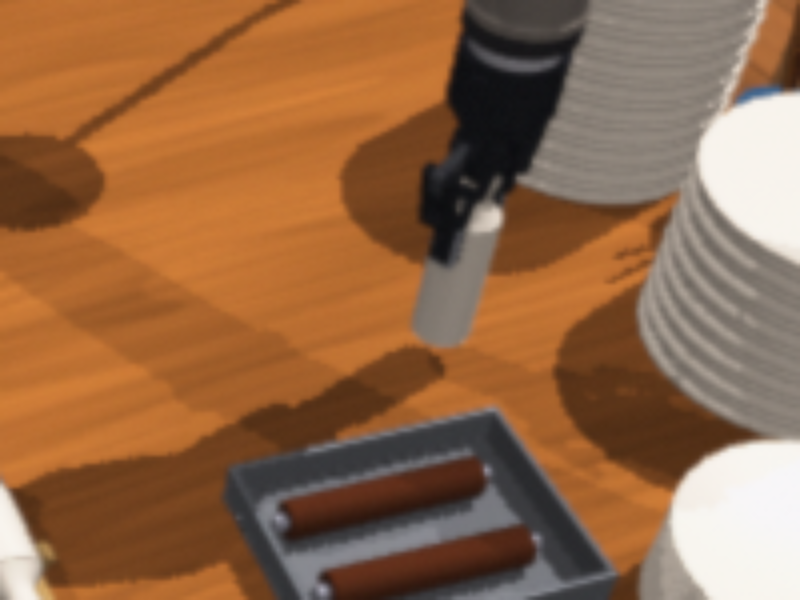

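Emit:
play_rows(
  commands=[
    [-0.0157,0.0225,0,0],
    [-0.0157,0.0225,0,0],
    [-0.0157,0.0225,0,0],
    [-0.0157,0.0225,0,0],
    [-0.0157,0.0225,0,0],
    [-0.0157,0.0225,0,0],
    [-0.0157,0.0225,0,0],
    [-0.0157,0.0225,0,0],
    [-0.0157,0.0225,0,0],
    [-0.0157,0.0225,0,0],
    [-0.0157,0.0225,0,0],
    [0,0,0,7.7],
    [0,0,0,7.7],
    [0,0,0,7.6],
    [0,0,0,0],
  ],
)

```text
t: 47.15
eef_pos: [0.4394, 0.1093, 0.2783]
tool_rot: [0.0, 1.0, -0.0, 0.0]
contact_force: [-0.7, -0.2, -3.1]
gripper_width: 0.53
```

```bash
python3 - <<'E'
from h import *
go(.44,.105,.0985,0)
h=103
th=np.radians(np.linspace(0,90,16)); x=-23*np.cos(th)+h*np.sin(th); z=h*np.cos(th)+23*np.sin(th)
print(np.c_[np.diff(x),-np.diff(z)].round(1).tolist())
E
```

```text
t 47.15 pos [0.4394 0.1093 0.2783] psi -0.001  d_tool [ 0.6  4.2 24.8]  turn -0.0 deg F [-0.7 -0.2 -3.1] gw 0.0453 q7 -2.24
[[10.9, -1.8], [11.0, -0.7], [11.0, 0.5], [10.9, 1.6], [10.7, 2.7], [10.4, 3.9], [9.9, 4.9], [9.3, 5.9], [8.7, 6.9], [7.9, 7.7], [7.0, 8.5], [6.1, 9.2], [5.1, 9.8], [4.1, 10.3], [3.0, 10.6]]
```

Emit:
play_rows(
  commands=[
    [0,0.004,0.014,0],
    [0,0,0.008,0],
    [0,0,0.004,0],
    [0,0,0.001,0],
    [0,0,0,0],
  ],
)

```text
t: 47.65
eef_pos: [0.4399, 0.1064, 0.2525]
tool_rot: [-0.0, 1.0, 0.002, 0.001]
contact_force: [-5.5, -0.8, 16.6]
gripper_width: 0.531
```

Emit:
play_rows(
  commands=[
    [0,0,0.001,0],
    [0.011,0,0,0],
    [0.011,0,0,0],
    [0.011,0,0,0],
    [0.011,0,0.0015,0],
    [0.0107,0,0.0027,0],
    [0.0104,0,0.0038,0],
    [0,0,0,0],
  ],
  force=20,
)

```text
t: 48.45
eef_pos: [0.506, 0.1054, 0.2418]
tool_rot: [-0.0, 1.0, 0.0, 0.0]
contact_force: [-0.5, 0.3, 3.1]
gripper_width: 0.528
```

```bash
python3 - <<'E'
from h import *
go(.44,.105,.025,0)
c=shot('scene');cv2.imwrite('pics/s28.png',cv2.resize(c['frame'][80:230,280:480],None,fx=4,fy=4))
E
```

```text
t 48.45 pos [0.506  0.1054 0.2418] psi 0.000  d_tool [-66.    0.5  61.7]  turn 0.0 deg F [-0.5  0.3  3.1] gw 0.0451 q7 -2.24
```

View pics/s28.png

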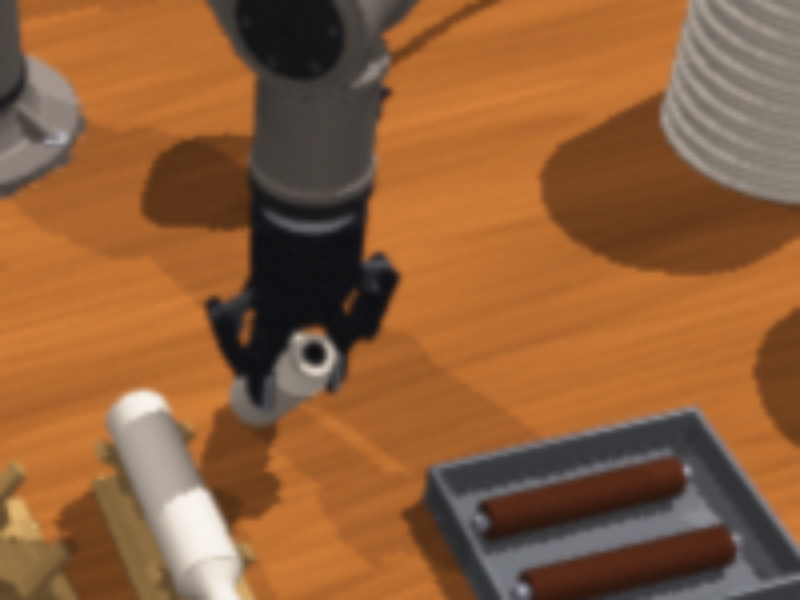

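Emit:
play_rows(
  commands=[
    [0.0099,0,0.0049,0],
    [0.0093,0,0.0059,0],
    [0.0087,0,0.0069,0],
    [0.0079,0,0.0077,0],
    [0.007,0,0.0085,0],
    [0.0061,0,0.0092,0],
    [0.0051,0,0.009,0],
    [0.0041,0,0.006,0],
    [0.002,0,0.003,0],
    [0,0,0,0],
  ],
)

```text
t: 49.5
eef_pos: [0.5645, 0.1051, 0.1803]
tool_rot: [0.0, 1.0, 0.0, -0.001]
contact_force: [-1.9, -0.8, 0.1]
gripper_width: 0.53
```

```bash
python3 - <<'E'
from h import *
go(.44,.1,.023,0)
c=shot('scene');cv2.imwrite('pics/s29.png',cv2.resize(c['frame'][80:230,280:480],None,fx=4,fy=4))
E
```

```text
t 49.50 pos [0.5645 0.1051 0.1803] psi 0.000  d_tool [-124.5    5.1    2.5]  turn 0.0 deg F [-1.9 -0.8  0.1] gw 0.0453 q7 -2.26
```

View pics/s29.png

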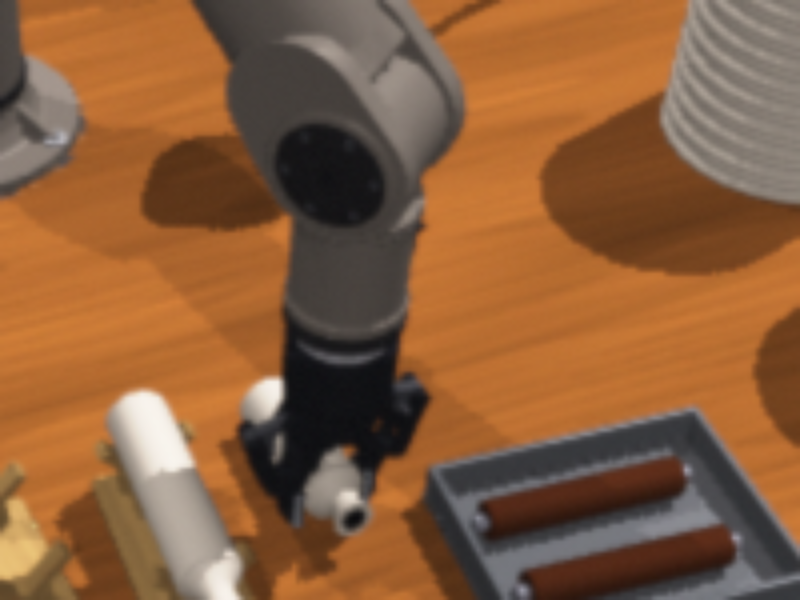

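Emit:
play_rows(
  commands=[
    [0,0,0.002,0],
    [0,0,0,0],
    [0,0,0,0],
    [-0.012,0,-0.001,0],
    [-0.012,0,0,0],
    [-0.012,0,0,0],
    [-0.011,0,0,0],
    [0,0,0,0],
  ],
  claw=0.056,
)

```text
t: 50.35
eef_pos: [0.5157, 0.1054, 0.1799]
tool_rot: [0.0, 1.0, 0.001, -0.001]
contact_force: [0.0, -0.1, 0.0]
gripper_width: 0.657
```

```bash
python3 - <<'E'
from h import *
go(.5185,.1,.023,0)
c=shot('scene');cv2.imwrite('pics/s30.png',cv2.resize(c['frame'][110:230,300:450],None,fx=5,fy=5))
c=shot('top');cv2.imwrite('pics/t30.png',cv2.resize(c['frame'][150:270,220:370],None,fx=5,fy=5))
E
```

```text
t 50.35 pos [0.5157 0.1054 0.1799] psi 0.002  d_tool [2.8 5.4 1.9]  turn 0.1 deg F [ 0.  -0.1  0. ] gw 0.0561 q7 -2.31
```

View pics/s30.png

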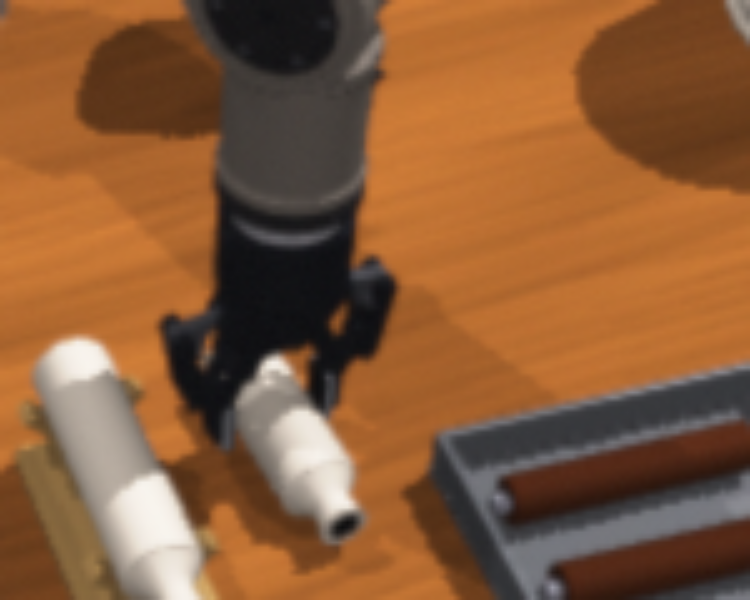

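View pics/t30.png

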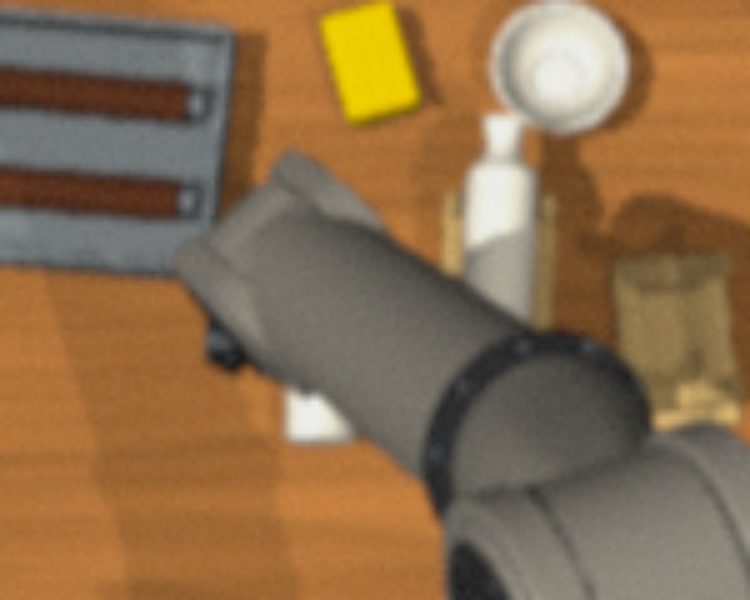

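Emit:
play_rows(
  commands=[
    [0.002,0,0.001,0],
    [0,0,0,0],
    [0,0,0,0],
    [0,0,0,0],
    [0,0,0,0],
    [0,0,0,0],
  ],
  claw=0,
  force=60,
)

```text
t: 51.05
eef_pos: [0.5199, 0.1056, 0.1798]
tool_rot: [0.0, 1.0, 0.0, -0.0]
contact_force: [-6.0, -0.1, 13.0]
gripper_width: 0.518
```

Emit:
play_rows(
  commands=[
    [0,0,-0.01,0],
    [0,0,-0.025,0],
    [0,0,-0.04,0],
    [0,0,-0.04,0],
    [0,0,-0.04,0],
    [0,0,-0.025,0],
    [0,0,0,0],
  ],
)

```text
t: 51.75
eef_pos: [0.5211, 0.1058, 0.363]
tool_rot: [-0.001, 1.0, -0.0, 0.004]
contact_force: [-0.0, -0.7, -3.0]
gripper_width: 0.519
```

```bash
python3 - <<'E'
from h import *
go(.528,-.1315,.2,.058)
c=shot('top');cv2.imwrite('pics/t31.png',cv2.resize(c['frame'][150:270,290:440],None,fx=5,fy=5))
E
```

```text
t 51.75 pos [0.5211 0.1058 0.363 ] psi -0.000  d_tool [  6.9 237.3   7.7]  turn -3.3 deg F [-0.  -0.7 -3. ] gw 0.0443 q7 -2.11
```

View pics/t31.png

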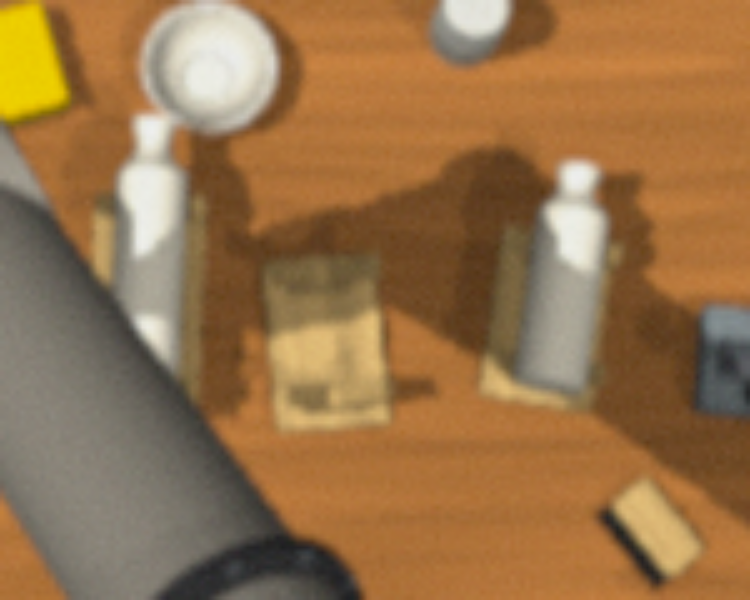

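Emit:
play_rows(
  commands=[
    [0.001,0.0297,0,0],
    [0.001,0.0297,0,0],
    [0.001,0.0297,0,0],
    [0.001,0.0297,0,0],
    [0.001,0.0297,0,0],
    [0.001,0.0297,0,0],
    [0.001,0.0297,0,0],
    [0.001,0.0297,0,0],
    [0,0,0,-3.3],
    [0,0,0,0],
  ],
)

```text
t: 52.8
eef_pos: [0.5271, -0.1335, 0.3569]
tool_rot: [-0.001, 1.0, 0.028, -0.002]
contact_force: [-0.4, 0.6, -2.9]
gripper_width: 0.523
```

```bash
python3 - <<'E'
from h import *
c=np.load('/tmp/top.npz')
pl=lambda q,z:np.array([plane(c,290+a/5,150+b/5,z)[0] for a,b in q])
a=pl([(263,262),(380,255),(279,430),(390,422)],.012);d=a[0]-a[2];d2=a[1]-a[3];print('mid',a.mean(0),np.arctan2(d[1],d[0]),np.arctan2(d2[1],d2[0]))
go(.528,-.1315,.065,.058)
s=shot('scene');cv2.imwrite('pics/s32.png',cv2.resize(s['frame'][130:250,190:340],None,fx=5,fy=5))
E
```

```text
mid [ 0.52756381 -0.1324514   0.012     ] 0.06580501703440957 0.02176068864099932
t 52.80 pos [ 0.5271 -0.1335  0.3569] psi 0.056  d_tool [  1.5  -1.8 136.9]  turn -0.1 deg F [-0.4  0.6 -2.9] gw 0.0447 q7 -1.58
```

View pics/s32.png

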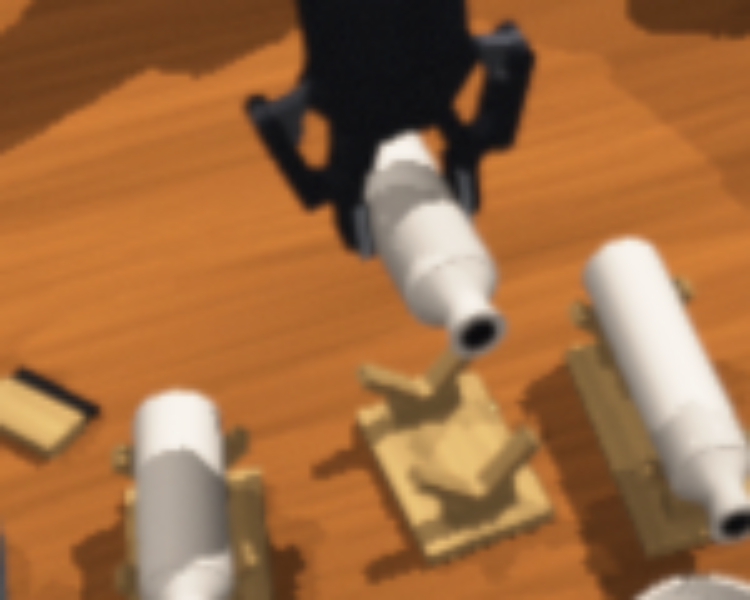

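Emit:
play_rows(
  commands=[
    [0.001,-0.0013,0.025,0],
    [0,0,0.03,0],
    [0,0,0.03,0],
    [0,0,0.025,0],
    [0,0,0.015,0],
    [0,0,0.008,0],
    [0,0,0.005,0],
    [0,0,0,0],
  ],
)

```text
t: 53.65
eef_pos: [0.5292, -0.1301, 0.2215]
tool_rot: [-0.0, 1.0, 0.029, 0.0]
contact_force: [-0.5, 0.5, -2.5]
gripper_width: 0.521
```

```bash
python3 - <<'E'
from h import *
go(.528,-.1315,.065,.055)
s=shot('scene');cv2.imwrite('pics/s33.png',cv2.resize(s['frame'][130:250,190:340],None,fx=5,fy=5))
E
```

```text
t 53.65 pos [ 0.5292 -0.1301  0.2215] psi 0.059  d_tool [-1.3  1.4  1.5]  turn 0.2 deg F [-0.5  0.5 -2.5] gw 0.0445 q7 -1.71
```

View pics/s33.png

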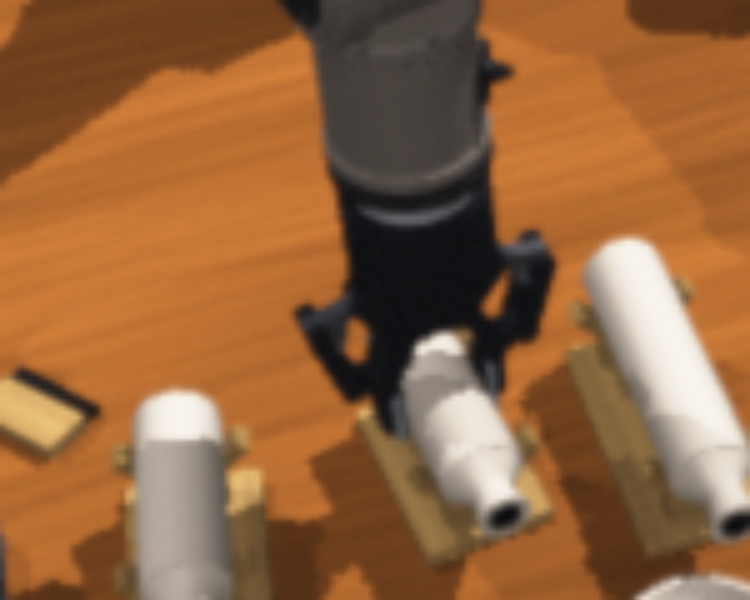

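Emit:
play_rows(
  commands=[
    [0,0,0.002,0],
    [0,0,0.001,0],
    [0,0,0,0],
  ],
)

```text
t: 54.0
eef_pos: [0.5296, -0.1294, 0.2204]
tool_rot: [-0.0, 1.0, 0.029, 0.001]
contact_force: [-4.8, 4.7, 13.0]
gripper_width: 0.517
```

Emit:
play_rows(
  commands=[
    [0,0,0,0],
    [0,0,0,0],
    [0,0,0,0],
    [0,0,-0.02,0],
    [0,0,-0.04,0],
    [0,0,-0.045,0],
    [0,0,-0.045,0],
    [0,0,-0.045,0],
    [-0.0127,0.0316,0,0],
    [-0.0127,0.0316,0,0],
    [-0.0127,0.0316,0,0],
    [-0.0127,0.0316,0,0],
    [-0.0127,0.0316,0,0],
    [-0.0127,0.0316,0,0],
    [-0.0127,0.0316,0,0],
    [-0.0127,0.0316,0,0],
    [-0.0127,0.0316,0,0],
    [0,0,0,0],
  ],
  claw=0.06,
)

```text
t: 55.8
eef_pos: [0.4277, -0.427, 0.4125]
tool_rot: [0.001, 1.0, 0.025, -0.001]
contact_force: [-0.2, -1.9, -0.3]
gripper_width: 0.701
```

```bash
python3 - <<'E'
from h import *
go(.43,-.42,.26,0)
c=shot('top');cv2.imwrite('pics/t34.png',cv2.resize(c['frame'][150:270,290:440],None,fx=5,fy=5))
c=shot('scene','s34.png')
E
```

```text
t 55.80 pos [ 0.4277 -0.427   0.4125] psi 0.049  d_tool [ 2.7 -6.9 -2.5]  turn 2.8 deg F [-0.2 -1.9 -0.3] gw 0.0598 q7 -0.99
```

View pics/t34.png

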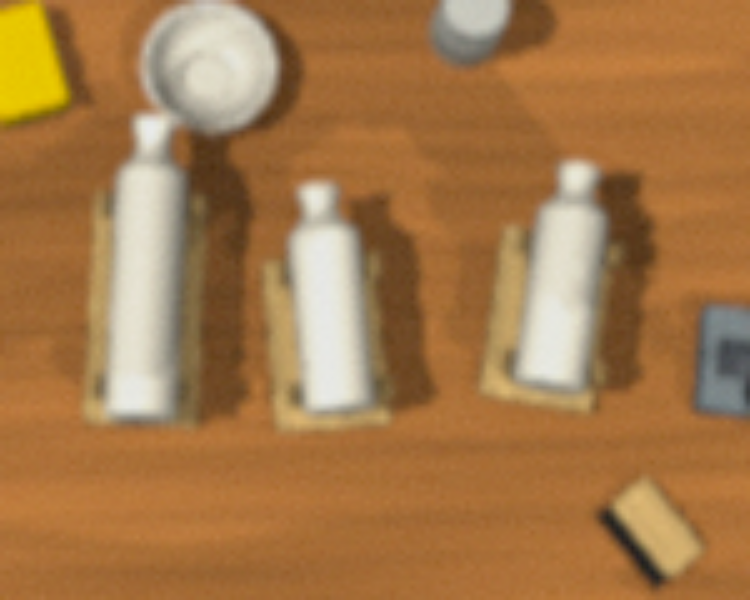

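View pics/s34.png

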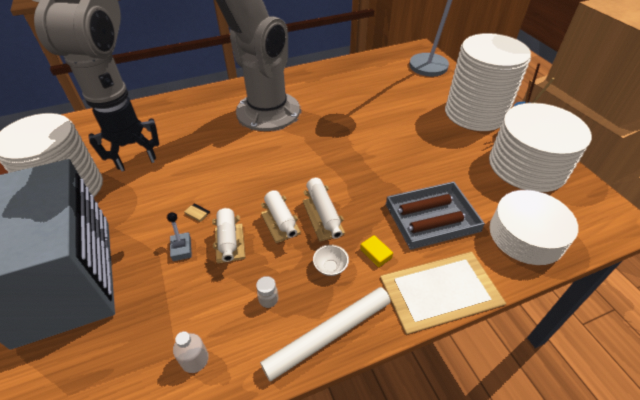

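```bash
python3 - <<'E'
from h import *
np.set_printoptions(suppress=True,precision=4)
c=np.load('/tmp/top.npz')
P=lambda a,b,z:plane(c,290+a/5,150+b/5,z)[0][:2]
for n,BL,BR,TL,vb,vm,L,hv,ov in [('long',(86,421),(198,427),(98,192),(143,418),(152,118),.154,.08,.195),('mid',(279,430),(390,422),(263,262),(340,408),(319,185),.114,.0575,.145),('sh2',(480,393),(592,410),(506,228),(553,388),(580,163),.114,.0575,.145)]:
    bl,br,tl=P(*BL,.012),P(*BR,.012),P(*TL,.012); ax=(tl-bl); print(n,'len',np.linalg.norm(ax),'w',np.linalg.norm(br-bl),end=' ')
    ax/=np.linalg.norm(ax); nn=np.array([-ax[1],ax[0]]); C=(bl+br)/2+ax*L/2
    b=P(*vb,.067);m=P(*vm,.067); va=(m-b)/np.linalg.norm(m-b)
    mid=(b+va*hv + m-va*(ov-hv))/2
    print('C',C,'ang',np.arctan2(ax[1],ax[0]),np.arctan2(va[1],va[0]),'off',(mid-C)@ax,(mid-C)@nn)
Q=cloud(c)[150:270,290:440]
for n,a,b in [('long',(145,250),(150,390)),('mid',(325,260),(335,380)),('sh2',(567,240),(553,360))]:
    for u,v in (a,b): w=Q[int(v/5)-1:int(v/5)+2,int(u/5)-2:int(u/5)+3].reshape(-1,3);print(n,np.nanmax(w[:,2]).round(4))
Q=cloud(np.load('/tmp/top.npz'));w=Q[200:240,420:455].reshape(-1,3);k=w[w[:,2]>.085];print('ball',k.mean(0),k.min(0),k.max(0))
k=w[(w[:,2]>.012)&(w[:,2]<.03)];r=np.percentile(k,[2,98],axis=0);print('box',r,r.mean(0))
E
```

```text
long len 0.15408870244335346 w 0.0733451516867832 C [ 0.5516 -0.014 ] ang -0.06475550162593578 -0.04721619432881325 off -0.0004083030518643978 0.0011841538592114408
mid len 0.11257387983503726 w 0.07292254100223526 C [ 0.5284 -0.1312] ang 0.06580501703440957 0.05964081100616795 off 0.004529862439502343 0.0004606006067221876
sh2 len 0.11280277693425127 w 0.07397901114547084 C [ 0.5416 -0.2788] ang -0.19898119679101697 -0.16858805219686285 off 0.0030149113898265017 -4.985285067830443e-05
long 0.0881
long 0.086
mid 0.0883
mid 0.0869
sh2 0.0879
sh2 0.0926
ball [ 0.4587 -0.3834  0.1754] [ 0.413  -0.4057  0.0909] [ 0.4885 -0.36    0.3443]
box [[ 0.4738 -0.4244  0.0128]
 [ 0.5431 -0.3719  0.0297]] [ 0.5085 -0.3982  0.0212]
```

Emit:
play_rows(
  commands=[
    [-0.01,-0.031,0,2.8],
    [0,0,0.04,0],
    [0,0,0.04,0],
    [0,0,0.04,0],
    [0,0,0.034,0],
    [0,0,0,0],
  ],
  claw=0,
  force=40,
)

```text
t: 56.5
eef_pos: [0.4183, -0.3885, 0.255]
tool_rot: [-0.003, 1.0, 0.006, -0.003]
contact_force: [0.5, -0.6, 0.6]
gripper_width: -0.0
```

```bash
python3 - <<'E'
from h import *
go(.42,-.396,.103,0)
c=shot('scene');cv2.imwrite('pics/s35.png',cv2.resize(c['frame'][150:270,110:260],None,fx=5,fy=5))
c=shot('top');cv2.imwrite('pics/t35.png',cv2.resize(c['frame'][170:290,370:520],None,fx=5,fy=5))
E
```

```text
t 56.50 pos [ 0.4183 -0.3885  0.255 ] psi 0.012  d_tool [ 1.6  7.5 -3. ]  turn 0.7 deg F [ 0.5 -0.6  0.6] gw -0.0000 q7 -1.15
```

View pics/s35.png

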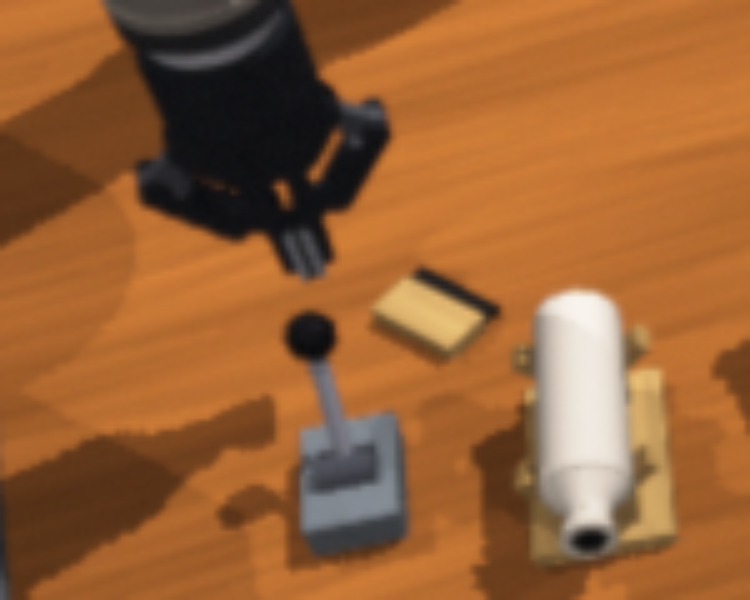

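View pics/t35.png

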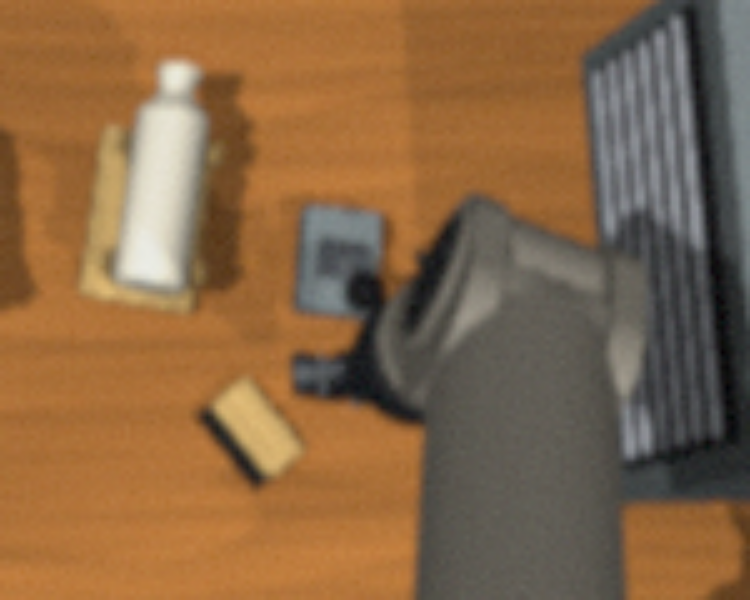

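```bash
python3 - <<'E'
from h import *
c=np.load('/tmp/top.npz');s=np.load('/tmp/scene.npz')
P=lambda a,b,z:plane(c,370+a/5,170+b/5,z)[0]
print('ball top',P(366,290,.092),'scene',plane(s,110+310/5,150+337/5,.092)[0])
b=np.array([P(303,205,.03),P(385,208,.03),P(295,308,.03),P(377,316,.03)]);print(b,b.mean(0))
d=b[0]-b[2];print(np.arctan2(d[1],d[0]))
E
```

```text
ball top [ 0.47873876 -0.39827395  0.092     ] scene [ 0.4799229  -0.39385852  0.092     ]
[[ 0.54499507 -0.37701672  0.03      ]
 [ 0.54218446 -0.43057612  0.03      ]
 [ 0.47714619 -0.36752297  0.03      ]
 [ 0.47109798 -0.42040045  0.03      ]] [ 0.50885592 -0.39887906  0.03      ]
-0.13902233495092603
```

Emit:
play_rows(
  commands=[
    [0.0,0.008,0,0.6],
    [0.012,0.0002,0,0],
    [0.012,0.0008,0,0],
    [0.01,0.0008,0,0],
    [0.01,0.0008,0,0],
    [0.01,0.0008,0,0],
    [0.01,0.0008,0,0],
    [0.01,0.0008,0,0],
    [0.01,0.0008,0,0],
    [0.01,0.0008,0,0],
    [0,0,0,0],
  ],
)

```text
t: 57.7
eef_pos: [0.515, -0.4053, 0.259]
tool_rot: [-0.0, 1.0, -0.0, 0.001]
contact_force: [-0.5, -0.1, 0.7]
gripper_width: 0.003
```

```bash
python3 - <<'E'
from h import *
go(.526,-.403,.1,0)
c=shot('scene');cv2.imwrite('pics/s36.png',cv2.resize(c['frame'][150:270,110:260],None,fx=5,fy=5))
E
```

```text
t 57.70 pos [ 0.515  -0.4053  0.259 ] psi -0.000  d_tool [11.  -2.3  4. ]  turn -0.0 deg F [-0.5 -0.1  0.7] gw 0.0003 q7 -1.22
```

View pics/s36.png

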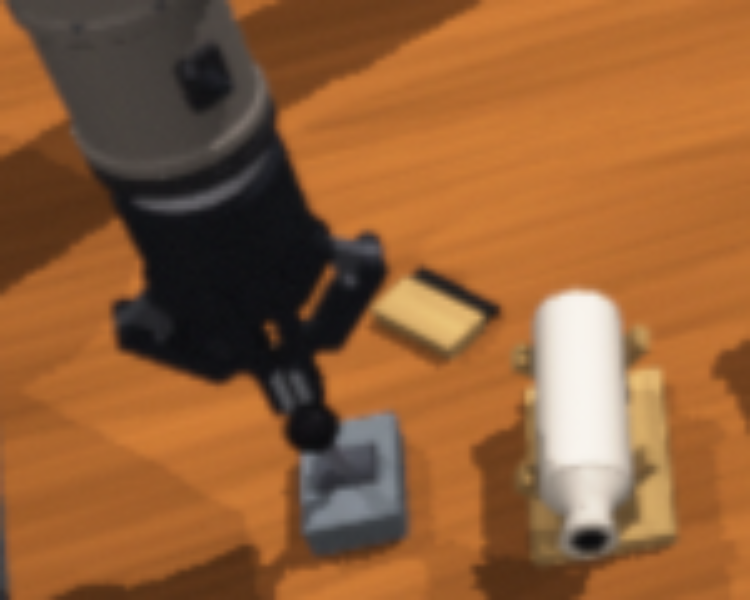

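Emit:
play_rows(
  commands=[
    [0.005,0,0.003,0],
    [0.005,0,0.002,0],
    [0.004,0,0,0],
    [0,0,0,0],
    [0,0,0,0],
  ],
)

```text
t: 58.25
eef_pos: [0.5259, -0.4061, 0.2534]
tool_rot: [-0.0, 1.0, -0.001, -0.002]
contact_force: [-6.0, 0.6, 1.8]
gripper_width: -0.0
```

```bash
python3 - <<'E'
from h import *
go(.526,-.403,.1,0)
c=shot('scene');cv2.imwrite('pics/s37.png',cv2.resize(c['frame'][150:270,110:260],None,fx=5,fy=5))
E
```

```text
t 58.25 pos [ 0.5259 -0.4061  0.2534] psi -0.002  d_tool [ 0.1 -3.1 -1.6]  turn -0.1 deg F [-6.   0.6  1.8] gw -0.0000 q7 -1.23
```

View pics/s37.png

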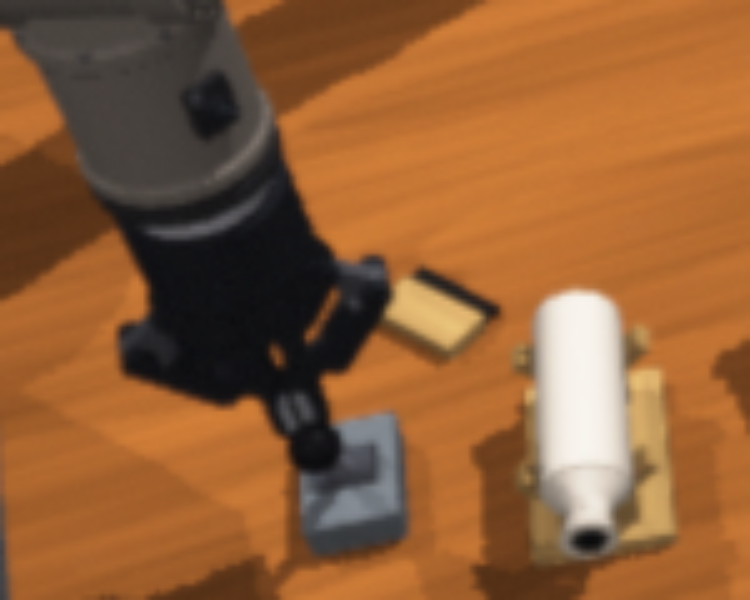

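Emit:
play_rows(
  commands=[
    [0.004,0,0,0],
    [0,0,0,0],
    [0,0,0,0],
  ],
)

```text
t: 58.6
eef_pos: [0.5274, -0.4063, 0.2531]
tool_rot: [-0.001, 1.0, -0.002, -0.006]
contact_force: [-15.8, 3.1, 9.5]
gripper_width: -0.0
```

Emit:
play_rows(
  commands=[
    [-0.02,0,0,0],
    [-0.03,0,0,0],
    [-0.04,0,-0.02,0],
    [-0.03,0,-0.04,0],
    [0,0,-0.04,0],
    [0,0,-0.04,0],
    [-0.01,0,-0.03,0],
    [0,0,0,0],
  ],
)

```text
t: 59.4
eef_pos: [0.4017, -0.4064, 0.4291]
tool_rot: [0.003, 1.0, -0.001, 0.003]
contact_force: [1.1, -0.6, -0.3]
gripper_width: 0.003
```

```bash
python3 - <<'E'
from h import *
go(.526,-.403,.1,0)
c=shot('scene','s38.png');s=c
t=shot('top');cv2.imwrite('pics/t38.png',cv2.resize(t['frame'][140:280,180:460],None,fx=2.8,fy=2.8))
cv2.imwrite('pics/s38b.png',cv2.resize(c['frame'][150:270,110:260],None,fx=5,fy=5))
E
```

```text
t 59.40 pos [ 0.4017 -0.4064  0.4291] psi -0.003  d_tool [123.2  -4.8 174.8]  turn -0.1 deg F [ 1.1 -0.6 -0.3] gw 0.0003 q7 -1.02
```

View pics/s38b.png

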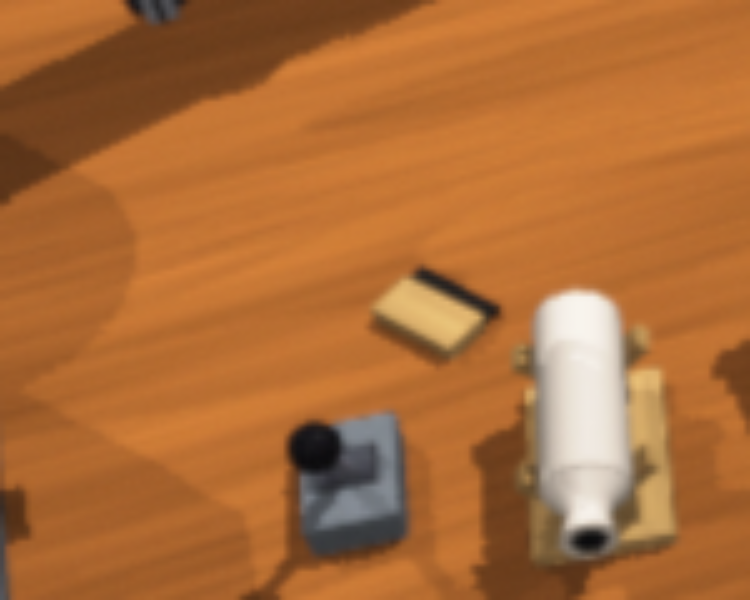

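View pics/t38.png

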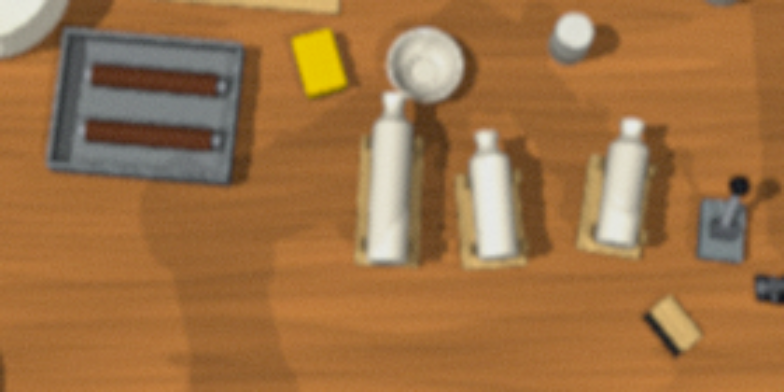

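```bash
python3 - <<'E'
from h import *
c=np.load('/tmp/top.npz');s=np.load('/tmp/scene.npz')
print('ball',plane(c,180+739/2.8,140+186/2.8,.092)[0],'scene',plane(s,110+315/5,150+447/5,.092)[0])
print(sensors.get_obs()['contact_force'])
E
```

```text
ball [ 0.54738529 -0.40527692  0.092     ] scene [ 0.55212633 -0.40217333  0.092     ]
[-0.22991197 -0.03473425 -1.64628421]
```

```bash
python3 - <<'E'
from station import bot
print(bot.hand_in())
E
```

```text
the job is handed in; nothing more can be done
None
```

The job is done and handed in at about 59 s of robot time; the hand-in reports no verdict, so what follows rests on my last camera checks.

- **Rollers:** there were two, and both lie in the grey tool tray.
- **Vases:** all three were tipped onto their sides on the table, regripped at mid-body and laid in cradles of their size, mouths pointing away from the robot. By the camera, each vase's middle is within about 5 mm along and 1.5 mm across its trough. Axis angles agree with the troughs to about 0.03 rad.
- **Knocked cradle:** the right-hand short cradle was shifted about 2 cm during the run, with its vase already in it. I measured it again afterwards and the vase was still seated and centred.
- **Dryer lever:** it is pushed to the far side. The force rose to about 16 N with hardly any further travel, as at the stop. The two cameras put it at about 0.90 to 0.94 rad taking the off position as the start, or close to 1.0 rad taking the box centre as the pivot. All of these are above 0.8.
- **Bystanders:** the bowl, sponge, jar and squeegee look unmoved in the last pictures. The gripper was clear of everything at hand-in.

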